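Seat a test coupon in a tensile stage and wind it to a firm preload

ROBOT

A 7-joint arm with a two-finger parallel gripper is mounted at the origin on a cart in front of the work surface, level with it; the furniture and walls round the work are solid. World frame = base frame: x ahead of the robot, y to its left, z up, the work surface at z = 0. Lengths are in m, angles in rad, forces in N, time in s.
With the tool pointing down it reaches from about 0.425 to 0.875 m from the base axis. Payload 4.7 kg.
Tool frame: the origin (TCP) lies at the very end of the fingers, on their centre line; the grasp point (between the pads) lies 19 mm behind it (grip_point_offset is the distance from the TCP to the grasp point, in m); x points along the fingers, z is the direction in which the jaws open and shut, and the axes are right-handed (so a half turn about x gives the same grasp; the last joint's range is limited). The gripper opens to 87 mm and grips with 3 to 60 N. Pads are 19 mm wide; open, the fingers measure 117 mm over their backs; the gripper's body (75 mm by 190 mm) begins 51 mm behind the grasp point.
Start: joints at [-1.09, 0.321, -0.07, 1.45, 0.023, 1.371, -0.057], TCP at [0.293, 0.58, 0.223] pointing down, gripper open.
Joint ranges: [-2.86, 2.86], [-0.3, 2.09], [-1.38, 1.24], [0.06, 2.45], [-1.56, 4.7], [0.09, 2.05], [-2.69, 2.69]. Speed limits (rad/s): [2.57, 2.57, 3.14, 3.14, 3.14, 3.14, 3.14].

INTERFACE

Orientations are given as a rotation vector (axis times angle).
In Python, from bench import get_state, get_image, calibration, close_job, grip_point_offset gives the robot as it stands.
- The arm moves only by the tool play_rows, never from a script. Its argument "targets" is a list of rows, each an object with "claw": the closure, from 0 (fully open) to 1 (shut); "linear": the shift along the tool's x, y, z as a fraction of full scale, a list of three; "rotation": the turn, a rotation vector about the tool's x, y, z as a fraction of full scale, a list of three. In form: [{"claw": claw, "linear": [x, y, z], "rotation": [wx, wy, wz]}, ...]. A call has 1 to 10 rows; each row shifts and turns the pose as measured when the row begins, along the tool's axes as they then stand; what a row does not reach is not made up. Full scale, the value 1, is 2.5 cm for a shift and 90 degrees for a turn. A row lasts 1/12 s, in which the tool goes at most 41.7 mm and 7.16 degrees, less where a joint would pass 70% of its speed; a pose out of reach is approached as far as the arm can. A call with a number of a shift or a turn outside -1 to 1 is refused whole. A call with a gripper value outside its range is refused whole. The fingers move at their own pace and stop on an object; "newtons" is the grip in N (left out, the last holds). Time passes only in rows, so rows that do not move let the fingers close. It gives the time, the measured TCP pose, the force and the opening at its end, in the units of the state.
- get_state(): the state, without advancing time (a new reading comes with each control period).
- get_image(name): name is "side" or "top"; returns the picture (420x560x3 uint8, blue, green, red); there is no depth.
- calibration(name): a dict with "fx", "fy", "cx", "cy" (pixels), "rvec" (rotation vector, rad) and "tvec" (3), from world to camera coordinates, as OpenCV has them. Camera axes: x right, y down, z forward; pixel columns grow to the right and rows downward; lengths in m; the calibration is good to about 2 mm. A picture is of the moment at which its call begins. calibration takes no time and is no camera call.
- close_job(): hands the job in, once; it reports no verdict.
The state is a dict: "time": time; "joint_positions": joint angles; "qd": joint speeds; "joint_torque": joint torques, N m; "position": TCP position; "tool_rot": TCP orientation; "ft_force": force on the tool from outside, world axes, zero at the start; "torque": the same for the moment, N m; "grip_width": opening from 0.0 (shut) to 1.0 (fully open).
Only numpy, scipy, OpenCV 4.12 (cv2) and the standard library are available. Lean on these libraries where they do the work, as an engineer would, in place of code of your own. Each camera call takes 0.05 s, during which the arm holds its last target. There are 200 camera calls.

TASK

Lay the dog-bone test coupon flat into the pockets of both jaws of the hand-wound tensile stage, then take the handwheel by its revolving handle and wind it clockwise to preload the coupon. The wheel turns with an even drag while the slack runs out, then it stiffens: stop when turning it takes about twice the pull at the handle that it took while running free, never going on beyond two and a half times (that stretches the coupon), and let go. Leave the other things on the bench where they are.

Things in the scene. Friction and masses are not known exactly. Their poses are not given: they have to be found in the camera images.
- coupon: loose flat stainless steel dog-bone test coupon, 120 mm long (its y axis), 10 mm thick; two square heads 32 mm wide (x) and 20 mm long, straight waist between them 12 mm wide and 80 mm long; about 175 g. Origin: centre of its underside, z up. The same both ways round. It starts lying flat on the worktop.
- tensile_stage: tensile stage fixed to the worktop: aluminium base plate 100 mm (x) by 300 mm (y), gearbox and aluminium handwheel at its -y end, load jaw with disc springs at its +y end, moving jaw between them. Origin: underside of the plate, about midway between the jaws; y is the line of pull, z up.
- coupon_place (a point): fixed point of the stage where the middle of the coupon's underside belongs before winding, 40 mm above the worktop, level with the pocket floors; the coupon's length goes along this point's y, the line of pull, where its place is free by 2 mm either way. The space between the jaws, at least 51 mm along y, is open for fingers down to 5 mm below this point.
- load_jaw: steel jaw at the +y end, on stiff disc springs in a crosshead clamped to the stage, not always at the same place. Pocket open upward for the coupon's head: 36 mm wide, 32 mm long, walls 10 mm high, flared guides on its sides to 19 mm over the floor; towards the other jaw an 8 mm lip with a 16 mm slot for the waist. Origin: centre line, floor height, in the lip face that the head bears on.
- moving_jaw: steel jaw like load_jaw, facing it, drawn towards the stage's -y by the screw as the handwheel is wound clockwise. Without slack the two jaws' origins are 80 mm apart; at the start they are 67 to 76 mm apart.
- handwheel (a joint): angle of the aluminium disc handwheel (110 mm across, vertical axis) in rad, growing clockwise seen from above; a turn moves the jaw 8 mm. The screw drags: 4.3 N at the handle whenever it turns free. It locks itself: the wheel stays where it is left and can be wound back; the full pull shows only while it turns, at rest some or all of it is hidden by friction.
- wheel_centre (a point): fixed point of the stage on the handwheel's axis, level with the wheel's top face, 94 mm above the worktop
- handle_mid (a point): middle of the wheel's upright revolving handle, a black cylinder 16 mm in diameter and 44 mm tall standing on the wheel 42 mm from its axis; it spins freely about itself, so it can be held without turning the wrist. The point is 24 mm above the wheel's top face and travels with the handle
- tweezers: loose steel tweezers, 122 mm long, a bystander
- lens_tissue: loose flat booklet, 65 x 95 x 10 mm, a bystander
- filter_cube: loose black cube with round windows, 38 x 40 x 35 mm, a bystander
- oil_small: loose small brown bottle with black cap, 26 mm across, 50 mm tall, a bystander
Things that resemble listed ones, but are neither listed nor needed, are in the scene too. Several things look just like the coupon: the one meant starts farthest to the robot's right.

How it is judged:
On the way, in this order (a step that is already met when the one before it is completed fails the run):
1. the coupon lies flat in both jaws, still slack and released (z of coupon in the frame of coupon_place between -0.003 and 0.002 m and horizontal distance between coupon and coupon_place below 0.008 m and angle between the y axis of coupon and the y axis of tensile_stage, either way round below 0.08 rad and contact force between coupon and load_jaw below 20 N and contact force between the fingers and coupon below 0.1 N), for 0.2 s.
2. the coupon is drawn firmly tight (contact force between coupon and load_jaw above 90 N), for 0.2 s.
At the end, for the whole second after the job is handed in: the coupon lies flat on the pocket floors of both jaws (within 2 mm in height, 8 mm of its place and 0.08 rad of the line of pull) and carries a tension of at least 90 N between them, with the wheel released and at rest (contact force between coupon and load_jaw above 90 N and contact force between coupon and moving_jaw above 90 N and z of coupon in the frame of coupon_place between -0.003 and 0.002 m and horizontal distance between coupon and coupon_place below 0.008 m and angle between the y axis of coupon and the y axis of tensile_stage, either way round below 0.08 rad and velocity of joint handwheel between -0.05 and 0.05 rad/s); the robot touches nothing.
It fails at once if the coupon is overloaded (more than 225 N) (contact force between coupon and load_jaw above 225 N or contact force between coupon and moving_jaw above 225 N).
It fails at once if a bystander is moved by more than 20 mm (distance of any of tweezers, lens_tissue, filter_cube, oil_small from where it was at the start of the episode above 0.02 m).
It also fails if it takes over 70 s, if anything falls off the work surface, if the arm or the gripper's body presses on something with over 40 N, if the wrist force passes 120 N, or if a joint passes its speed limit or range.

## Working session

There is one attempt and no reset: what is moved stays moved. The work goes in short steps, Python scripts to look and compute and a tool call to move; the robot and the scene stay as the last step left them, time stands still between calls to the robot, and variables do not carry over. Pictures are saved under pics/ and viewed, about 8 in all and at most 12, crops included, and the job is handed in when it is done.

Besides the shell and the picture viewer there is one more tool, called after "Emit:" as name(argument=value, ...), one argument or row to a line, values as JSON. play_rows: Moves the arm, as the interface text tells. Shift numbers are shares of 2.5 cm and turn numbers shares of 90 degrees, none past 1 either way. Its arguments: {"type":"object","properties":{"targets":{"type":"array"},"newtons":{"type":"number"}},"required":["targets"]}

```bash
mkdir -p pics
cat > h.py <<'E'
import numpy as np, cv2
from scipy.spatial.transform import Rotation as R
from bench import *
def cam(n):
    c=calibration(n); K=np.array([[c['fx'],0,c['cx']],[0,c['fy'],c['cy']],[0,0,1.]])
    return K,R.from_rotvec(np.ravel(c['rvec'])).as_matrix(),np.ravel(c['tvec'])
def ray(n,u,v,z):
    K,r,t=cam(n); o=-r.T@t; d=r.T@np.linalg.solve(K,[u,v,1.]); return o+d*(z-o[2])/d[2]
def proj(n,p):
    K,r,t=cam(n); q=K@(r@np.asarray(p,float)+t); return q[:2]/q[2]
E
python3 - <<'E'
from h import *
for n in('top','side'):
    cv2.imwrite(f'pics/{n}0.png',get_image(n)); K,r,t=cam(n); print(n,K[0,0],-r.T@t,r[2])
print(get_state(),grip_point_offset)
E
```

```text
top 457.96175972384674 [0.27176896 0.34524192 1.29865529] [ 0.15467518 -0.0251067  -0.98764631]
side 529.0949779481607 [-0.12818303  1.3930915   0.82157747] [ 0.41373335 -0.74607274 -0.52172807]
{'time': 0.1, 'joint_positions': array([-1.08991238,  0.3217521 , -0.07007186,  1.45153044,  0.02263184,
        1.37078526, -0.05689436]), 'qd': array([-2.01566745e-03, -2.95322941e-03,  2.14850211e-03, -2.38002270e-03,
       -3.63466848e-04,  9.10564040e-04,  8.50177862e-06]), 'joint_torque': array([-5.78626009e-05, -4.92572987e+01, -4.05622115e-01, -3.13396168e+01,
       -6.41661091e-02,  3.95454594e-02,  1.09722093e-04]), 'position': array([0.29235527, 0.58000448, 0.22158001]), 'tool_rot': array([-0.85988075,  1.3959674 ,  0.85825752]), 'ft_force': array([ 0.15881064, -0.05922964, -0.6555504 ]), 'torque': array([-0.04239702,  0.00790081,  0.05524818]), 'grip_width': 1.0010353207622524} 0.0187
```

View pics/top0.png

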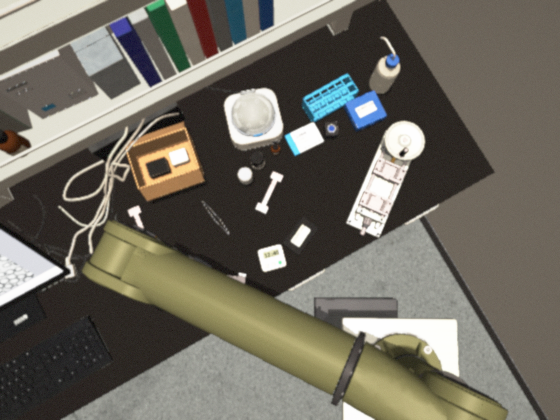

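View pics/side0.png

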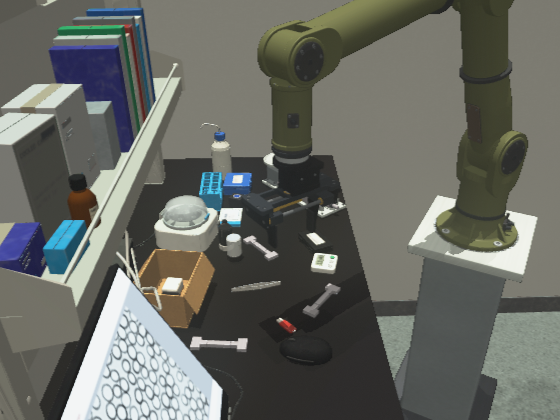

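Run:
```python
from h import *
for n,u,v in [('top',268,192),('top',137,217),('top',278,176),('top',261,208),('side',261,248),('side',322,298),('side',218,344),('top',240,278)]: print(n,u,v,ray(n,u,v,.01).round(3))
print('wheel',ray('top',403,140,.094).round(3),'plate end',ray('top',365,228,.02).round(3))
for p in [(0,0,0),(.5,0,0),(.5,.3,0),(.5,-.3,0),(.7,0,0)]: print(p,proj('top',p).round(),proj('side',p).round())
i=get_image('top'); cv2.imwrite('pics/t1.png',cv2.resize(i[110:250,220:440],None,fx=3.6,fy=3.6,interpolation=cv2.INTER_CUBIC))
```

```text
top 268 192 [0.498 0.371 0.01 ]
top 137 217 [0.419 0.737 0.01 ]
top 278 176 [0.545 0.343 0.01 ]
top 261 208 [0.451 0.39  0.01 ]
side 261 248 [0.488 0.379 0.01 ]
side 322 298 [0.255 0.493 0.01 ]
side 218 344 [0.388 0.734 0.01 ]
top 240 278 [0.255 0.443 0.01 ]
wheel [0.635 0.003 0.094] plate end [0.399 0.096 0.02 ]
(0, 0, 0) [400. 375.] [474. 229.]
(0.5, 0, 0) [396. 194.] [316. 191.]
(0.5, 0.3, 0) [293. 192.] [271. 236.]
(0.5, -0.3, 0) [499. 196.] [351. 157.]
(0.7, 0, 0) [395. 128.] [263. 179.]
```

View pics/t1.png

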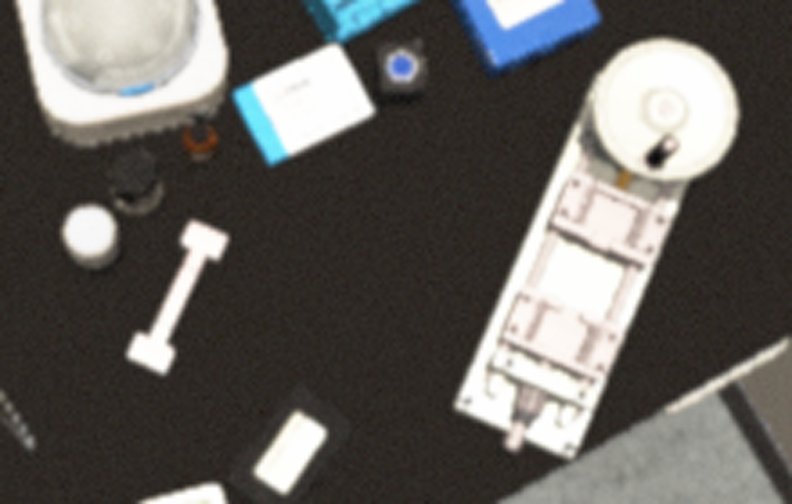

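```bash
cat > m.py <<'E'
from h import *
ims=[get_image('top').astype(np.float32) for _ in range(8)]; im=np.mean(ims,0).astype(np.uint8); cv2.imwrite('pics/avg.png',im)
g=im.min(2)
m=(cv2.cvtColor(im,cv2.COLOR_BGR2GRAY)>110).astype(np.uint8)
n,l,s,c=cv2.connectedComponentsWithStats(m)
for k in range(1,n):
    if s[k,4]>60 and 220<c[k][0]<440 and 90<c[k][1]<250: print(k,s[k],c[k].round(1))
k=l[192,268]
cnt=max(cv2.findContours((l==k).astype(np.uint8),0,1)[0],key=cv2.contourArea)
vs,us=np.nonzero(l==k); P=np.array([ray('top',u,v,.01)[:2] for u,v in zip(us,vs)])
W=g[vs,us].astype(float)
ctr=P.mean(0);e,V=np.linalg.eigh(np.cov((P-ctr).T)); d=V[:,1]
q=(P-ctr)@V; print('coupon',ctr,'dir',d,np.degrees(np.arctan2(d[1],d[0])),np.ptp(q,axis=0),(q.max(0)+q.min(0))/2)
E
python3 m.py
python3 - <<'E'
from h import *
im=cv2.imread('pics/avg.png')
# rectify on plane z=.05 to nominal stage frame: origin (0.51,0.052), y dir 158.5deg
def rect(z,o,ang,name,x0=-.07,x1=.07,y0=-.2,y1=.16,s=2200):
    a=np.radians(ang); ey=np.array([np.cos(a),np.sin(a)]); ex=np.array([ey[1],-ey[0]])
    L=[(x0,y0),(x1,y0),(x1,y1),(x0,y1)]
    src=np.float32([proj('top',[*(np.array(o)+x*ex+y*ey),z]) for x,y in L])
    dst=np.float32([((y-y0)*s,(x-x0)*s) for x,y in L])
    H=cv2.getPerspectiveTransform(src,dst)
    return cv2.warpPerspective(im,H,(int((y1-y0)*s),int((x1-x0)*s)),flags=cv2.INTER_CUBIC)
a=rect(.05,(.5,.052),158.5,'a')
cv2.imwrite('pics/r50.png',cv2.convertScaleAbs(a,alpha=.95))
print(a.shape,a.max())
E
```

```text
35 [ 303   74   83   54 2088] [345.3 102.2]
43 [ 224   88   60   62 2900] [253.1 117.4]
53 [285 122  39  34 785] [304.  138.1]
54 [327 124  10   9  73] [331.2 128.1]
55 [237 167  15  15 184] [244.4 174. ]
57 [255 171  29  43 366] [268.7 192.3]
69 [290 224  21  23 266] [300.2 235.3]
coupon [0.49718044 0.36899998] dir [-0.91722203  0.3983764 ] 156.52328156077544 [0.03595323 0.1245476 ] [ 0.00038313 -0.0013196 ]
(308, 792, 3) 255
```

View pics/r50.png

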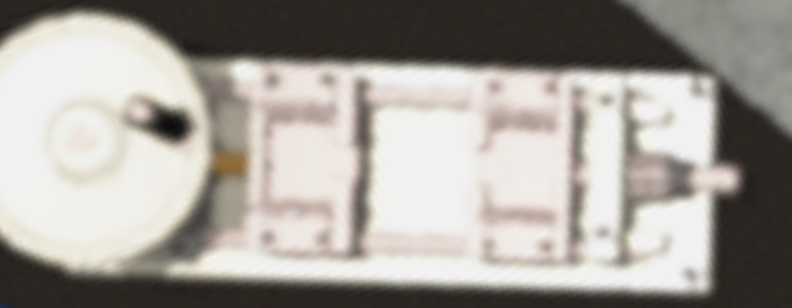

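```bash
cat >> h.py <<'E'
def need(xyz,zhead,flip=None):
    """rotation (fraction) to point down w/ tool z at heading, then linear in the rotated frame (fractions of 25 mm)"""
    s=get_state(); R0=R.from_rotvec(s['tool_rot']).as_matrix(); best=None
    for h in (zhead,zhead+180):
        a=np.radians(h); z=np.array([np.cos(a),np.sin(a),0]); x=np.array([0,0,-1.]); T=np.c_[x,np.cross(z,x),z]
        w=R.from_matrix(R0.T@T).as_rotvec()
        if best is None or np.linalg.norm(w)<np.linalg.norm(best[0]): best=(w,T)
    w,T=best; d=np.array(xyz)-s['position']
    print('t',round(s['time'],2),'pos',s['position'].round(4),'axes x',R0[:,0].round(3),'z',R0[:,2].round(3),'grip',round(s['grip_width'],3),'F',s['ft_force'].round(2))
    print('rot frac',(w/(np.pi/2)).round(4),'deg',np.degrees(w).round(2)); print('lin after rot',(T.T@d/.025).round(3),' lin now',(R0.T@d/.025).round(3),'q7',s['joint_positions'][6].round(2))
E
python3 - <<'E'
from h import *
need([.497,.369,.08],66.5)
print('wheel',ray('top',404.7,140,.094).round(4),'handletop',ray('top',403.5,147,.14).round(4))
for p in [(244,174),(258,160),(275,150),(331,128),(304,138),(215,217)]: print(p,ray('top',*p,.03).round(3))
print(proj('side',[.51,.053,.045]))
E
```

```text
t 0.55 pos [0.2925 0.5804 0.2225] axes x [ 0. -0. -1.] z [ 0.45   0.893 -0.   ] grip 0.999 F [ 0.04  0.08 -0.52]
rot frac [-0.0361 -0.      0.    ] deg [-3.25 -0.    0.  ]
lin after rot [  5.702 -10.872  -4.495]  lin now [  5.702 -11.109  -3.872] q7 -0.06
wheel [ 0.6349 -0.0017  0.094 ] handletop [0.602  0.0152 0.14  ]
(244, 174) [0.545 0.439 0.03 ]
(258, 160) [0.586 0.401 0.03 ]
(275, 150) [0.616 0.353 0.03 ]
(331, 128) [0.685 0.193 0.03 ]
(304, 138) [0.654 0.271 0.03 ]
(215, 217) [0.421 0.516 0.03 ]
[306.3807769  185.15482546]
```

Emit:
play_rows(
  newtons=30,
  targets=[
    {"claw": 0.5, "linear": [0, 0, 0], "rotation": [-0.036, 0, 0]},
    {"claw": 0.5, "linear": [0, -1, -0.41], "rotation": [0, 0, 0]},
    {"claw": 0.5, "linear": [0, -1, -0.41], "rotation": [0, 0, 0]},
    {"claw": 0.5, "linear": [0, -1, -0.41], "rotation": [0, 0, 0]},
    {"claw": 0.5, "linear": [0, -1, -0.41], "rotation": [0, 0, 0]},
    {"claw": 0.5, "linear": [0, -1, -0.41], "rotation": [0, 0, 0]},
    {"claw": 0.5, "linear": [0, -1, -0.41], "rotation": [0, 0, 0]},
    {"claw": 0.5, "linear": [0, -1, -0.41], "rotation": [0, 0, 0]},
    {"claw": 0.5, "linear": [0, -1, -0.41], "rotation": [0, 0, 0]},
    {"claw": 0.5, "linear": [0, -1, -0.41], "rotation": [0, 0, 0]},
  ],
)

```text
time: 1.38
position: [0.4614, 0.4085, 0.2218]
tool_rot: [-0.912, 1.369, 0.923]
ft_force: [0.8, 0.7, 0.1]
grip_width: 0.504
```

Run:
```python
from h import *
need([.497,.369,.05],66.5)
```

```text
t 1.38 pos [0.4614 0.4085 0.2218] axes x [-0.004  0.005 -1.   ] z [0.379 0.925 0.004] grip 0.504 F [0.77 0.7  0.06]
rot frac [ 0.0134  0.0023 -0.0036] deg [ 1.2   0.2  -0.33]
lin after rot [ 6.873 -1.936 -0.879]  lin now [ 6.858 -1.955 -0.944] q7 0.43
```

Emit:
play_rows(
  targets=[
    {"claw": 0.5, "linear": [0, -0.65, -0.3], "rotation": [0.0134, 0.002, -0.0036]},
    {"claw": 0.5, "linear": [0.5, -0.65, -0.3], "rotation": [0, 0, 0]},
    {"claw": 0.5, "linear": [1, -0.65, -0.3], "rotation": [0, 0, 0]},
    {"claw": 0.5, "linear": [1, 0, 0], "rotation": [0, 0, 0]},
    {"claw": 0.5, "linear": [1, 0, 0], "rotation": [0, 0, 0]},
    {"claw": 0.5, "linear": [1, 0, 0], "rotation": [0, 0, 0]},
    {"claw": 0.5, "linear": [1, 0, 0], "rotation": [0, 0, 0]},
    {"claw": 0.5, "linear": [1, 0, 0], "rotation": [0, 0, 0]},
    {"claw": 0.5, "linear": [0, 0, 0], "rotation": [0, 0, 0]},
  ],
)

```text
time: 2.13
position: [0.5088, 0.3611, 0.0576]
tool_rot: [-0.887, 1.372, 0.881]
ft_force: [0.0, -1.2, -1.2]
grip_width: 0.497
```

Run:
```python
from h import *
need([.497,.369,.003],66.5)
i=get_image('side'); c=proj('side',[.497,.369,.02]).astype(int); print(c, proj('side',[.497,.369,.01]))
a=i[c[1]-50:c[1]+50,c[0]-70:c[0]+70]; b=i[130:230,250:390]
cv2.imwrite('pics/s1.png',np.vstack([cv2.resize(x,None,fx=4,fy=3,interpolation=cv2.INTER_CUBIC) for x in(a,b)]))
```

```text
t 2.13 pos [0.5088 0.3611 0.0576] axes x [ 0.011  0.003 -1.   ] z [0.419 0.908 0.007] grip 0.497 F [ 0.   -1.17 -1.22]
rot frac [-0.014   0.0047  0.0057] deg [-1.26  0.42  0.52]
lin after rot [2.183 0.558 0.103]  lin now [2.179 0.58  0.075] q7 0.5
[259 242] [259.88464922 245.36894345]
```

View pics/s1.png

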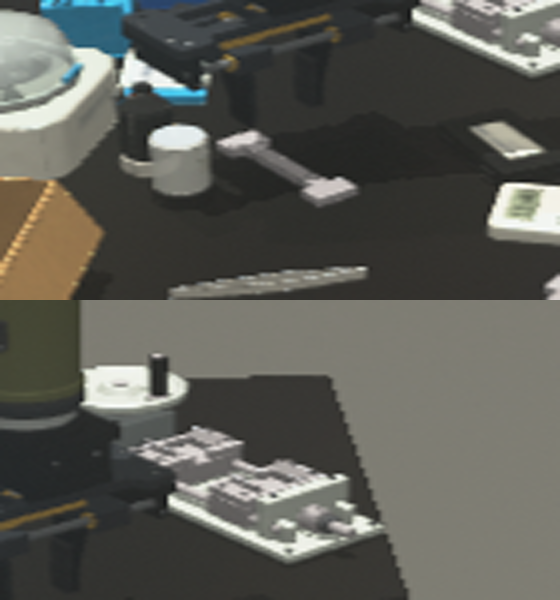

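Run:
```python
from h import *
s=get_state(); print('tcp side',proj('side',s['position']),'top',proj('top',s['position']))
z=R.from_rotvec(s['tool_rot']).as_matrix()[:,2]
for k in(-.029,-.0217,.0217,.029): print(k,proj('side',s['position']+k*z))
i=np.mean([get_image('side') for _ in range(4)],0).astype(np.uint8); g=cv2.cvtColor(i,cv2.COLOR_BGR2GRAY)
for th in(75,90,110):
    n,l,st,c=cv2.connectedComponentsWithStats((g>th).astype(np.uint8)); k=l[248,261]; print(th,st[k],c[k])
u=c[k]; print(ray('side',*u,.01),ray('side',*u,.008),'pred heads',[proj('side',[.497+.05*e*-.917,.369+.05*e*.3987,.01]) for e in(-1,1)])
```

```text
tcp side [256.49796207 227.50979688] top [271.04746483 184.61287664]
-0.029 [265.22714703 224.12375197]
-0.0217 [263.04666089 224.96956106]
0.0217 [249.84719957 230.08962314]
0.029 [247.58648487 230.96655283]
75 [243 235  35  26 271] [260.39852399 247.52767528]
90 [243 235  35  26 224] [260.70089286 247.37946429]
110 [243 236  35  23 159] [260.83018868 247.05660377]
[0.49059957 0.37488368 0.01      ] [0.49212446 0.37237447 0.008     ] pred heads [array([249.30279204, 237.57323494]), array([270.97365288, 253.53826939])]
```

Emit:
play_rows(
  targets=[
    {"claw": 0.5, "linear": [0, 0.56, 0.1], "rotation": [-0.014, 0.0047, 0.0057]},
    {"claw": 0.5, "linear": [0.9, 0, 0], "rotation": [0, 0, 0]},
    {"claw": 0.5, "linear": [0.7, 0, 0], "rotation": [0, 0, 0]},
    {"claw": 0.5, "linear": [0, 0, 0], "rotation": [0, 0, 0]},
  ],
)

```text
time: 2.72
position: [0.504, 0.3796, 0.0334]
tool_rot: [-0.898, 1.347, 0.907]
ft_force: [-0.8, -0.5, -1.7]
grip_width: 0.502
```

Run:
```python
from h import *
need([.4965,.3695,.003],66.5)
```

```text
t 2.72 pos [0.504  0.3796 0.0334] axes x [ 0.019  0.018 -1.   ] z [0.394 0.919 0.024] grip 0.502 F [-0.76 -0.52 -1.7 ]
rot frac [0.0033 0.0156 0.0064] deg [0.3  1.4  0.57]
lin after rot [ 1.215  0.114 -0.49 ]  lin now [ 1.202  0.128 -0.519] q7 0.51
```

Emit:
play_rows(
  targets=[
    {"claw": 0.5, "linear": [0, 0.11, -0.49], "rotation": [0.003, 0.0156, 0.006]},
    {"claw": 0.5, "linear": [0, 0, 0], "rotation": [0, 0, 0]},
    {"claw": 0.5, "linear": [0, 0, 0], "rotation": [0, 0, 0]},
  ],
)

```text
time: 2.97
position: [0.4956, 0.3713, 0.0368]
tool_rot: [-0.904, 1.374, 0.905]
ft_force: [-0.0, 1.2, 0.4]
grip_width: 0.496
```

Run:
```python
from h import *
need([.4965,.3695,.003],66.5)
```

```text
t 2.97 pos [0.4956 0.3713 0.0368] axes x [ 0.     0.001 -1.   ] z [0.396 0.918 0.001] grip 0.496 F [-0.02  1.2   0.45]
rot frac [0.002  0.0005 0.    ] deg [0.18 0.05 0.  ]
lin after rot [ 1.352 -0.061 -0.051]  lin now [ 1.352 -0.061 -0.052] q7 0.5
```

Aligned; descend gently.

Emit:
play_rows(
  targets=[
    {"claw": 0.5, "linear": [0.4, -0.03, -0.03], "rotation": [0, 0, 0]},
    {"claw": 0.5, "linear": [0.4, -0.03, -0.02], "rotation": [0, 0, 0]},
    {"claw": 0.5, "linear": [0.3, 0, 0], "rotation": [0, 0, 0]},
    {"claw": 0.5, "linear": [0, 0, 0], "rotation": [0, 0, 0]},
    {"claw": 0.5, "linear": [0, 0, 0], "rotation": [0, 0, 0]},
  ],
)

```text
time: 3.38
position: [0.4981, 0.3702, 0.0094]
tool_rot: [-0.903, 1.37, 0.904]
ft_force: [0.5, 0.0, 0.2]
grip_width: 0.498
```

Run:
```python
from h import *
need([.4965,.3695,.003],66.5)
```

```text
t 3.38 pos [0.4981 0.3702 0.0094] axes x [ 0.004  0.004 -1.   ] z [0.396 0.918 0.005] grip 0.498 F [0.46 0.   0.15]
rot frac [0.0017 0.003  0.0014] deg [0.15 0.27 0.12]
lin after rot [ 0.257  0.048 -0.053]  lin now [ 0.257  0.049 -0.054] q7 0.51
```

Emit:
play_rows(
  newtons=40,
  targets=[
    {"claw": 0.5, "linear": [0.25, 0.05, -0.05], "rotation": [0.0015, 0.003, 0.001]},
    {"claw": 0.5, "linear": [0, 0, 0], "rotation": [0, 0, 0]},
    {"claw": 1, "linear": [0, 0, 0], "rotation": [0, 0, 0]},
    {"claw": 1, "linear": [0, 0, 0], "rotation": [0, 0, 0]},
    {"claw": 1, "linear": [0, 0, 0], "rotation": [0, 0, 0]},
    {"claw": 1, "linear": [0, 0, 0], "rotation": [0, 0, 0]},
    {"claw": 1, "linear": [0, 0, 0], "rotation": [0, 0, 0]},
  ],
)

```text
time: 3.97
position: [0.4964, 0.3695, 0.0022]
tool_rot: [-0.902, 1.377, 0.901]
ft_force: [0.8, 0.5, -0.4]
grip_width: 0.204
```

Run:
```python
from h import *
need([.51,.053,.2],67)
```

```text
t 3.97 pos [0.4964 0.3695 0.0022] axes x [-0.    -0.001 -1.   ] z [ 0.399  0.917 -0.001] grip 0.204 F [ 0.83  0.52 -0.38]
rot frac [-0.0057 -0.0006  0.0001] deg [-0.51 -0.05  0.01]
lin after rot [ -7.912  -5.446 -11.44 ]  lin now [ -7.9    -5.549 -11.398] q7 0.5
```

Emit:
play_rows(
  targets=[
    {"claw": 1, "linear": [0, 0, 0], "rotation": [0, 0, 0]},
    {"claw": 1, "linear": [0, 0, 0], "rotation": [0, 0, 0]},
    {"claw": 1, "linear": [0, 0, 0], "rotation": [0, 0, 0]},
    {"claw": 1, "linear": [-0.5, 0, 0], "rotation": [0, 0, 0]},
    {"claw": 1, "linear": [-1, 0, 0], "rotation": [0, 0, 0]},
    {"claw": 1, "linear": [-1, 0, 0], "rotation": [0, 0, 0]},
    {"claw": 1, "linear": [0, 0, 0], "rotation": [0, 0, 0]},
  ],
)

```text
time: 4.55
position: [0.4945, 0.368, 0.0663]
tool_rot: [-0.904, 1.383, 0.902]
ft_force: [1.8, 0.2, -1.3]
grip_width: 0.132
```

Run:
```python
from h import *
need([.51,.053,.12],67)
```

```text
t 4.55 pos [0.4945 0.368  0.0663] axes x [-0.005 -0.005 -1.   ] z [ 0.399  0.917 -0.006] grip 0.132 F [ 1.85  0.22 -1.34]
rot frac [-0.0057 -0.004  -0.0016] deg [-0.51 -0.36 -0.15]
lin after rot [ -2.147  -5.493 -11.356]  lin now [ -2.089  -5.589 -11.32 ] q7 0.5
```

Emit:
play_rows(
  targets=[
    {"claw": 1, "linear": [-1, 0, 0], "rotation": [-0.0057, -0.004, -0.0016]},
    {"claw": 1, "linear": [-1, -0.45, -0.9], "rotation": [0, 0, 0]},
    {"claw": 1, "linear": [0, -0.45, -0.9], "rotation": [0, 0, 0]},
    {"claw": 1, "linear": [0, -0.45, -0.9], "rotation": [0, 0, 0]},
    {"claw": 1, "linear": [0, -0.45, -0.9], "rotation": [0, 0, 0]},
    {"claw": 1, "linear": [0, -0.45, -0.9], "rotation": [0, 0, 0]},
    {"claw": 1, "linear": [0, -0.45, -0.9], "rotation": [0, 0, 0]},
    {"claw": 1, "linear": [0, -0.45, -0.9], "rotation": [0, 0, 0]},
    {"claw": 1, "linear": [0, 0, 0], "rotation": [0, 0, 0]},
  ],
)

```text
time: 5.3
position: [0.5046, 0.1874, 0.1205]
tool_rot: [-0.912, 1.367, 0.915]
ft_force: [-0.3, -0.4, -1.4]
grip_width: 0.131
```

Run:
```python
from h import *
need([.51,.053,.12],67)
```

```text
t 5.3 pos [0.5046 0.1874 0.1205] axes x [ 0.002  0.003 -1.   ] z [0.384 0.923 0.004] grip 0.131 F [-0.32 -0.38 -1.41]
rot frac [0.0044 0.0025 0.0005] deg [0.4  0.22 0.05]
lin after rot [ 0.02  -2.299 -4.865]  lin now [ 2.000e-03 -2.265e+00 -4.881e+00] q7 0.8
```

Emit:
play_rows(
  targets=[
    {"claw": 1, "linear": [0, -0.4, -0.85], "rotation": [0.004, 0.002, 0]},
    {"claw": 1, "linear": [0, -0.4, -0.85], "rotation": [0, 0, 0]},
    {"claw": 1, "linear": [0, -0.4, -0.85], "rotation": [0, 0, 0]},
    {"claw": 1, "linear": [0, -0.4, -0.8], "rotation": [0, 0, 0]},
    {"claw": 1, "linear": [0, -0.3, -0.6], "rotation": [0, 0, 0]},
    {"claw": 1, "linear": [0, 0, 0], "rotation": [0, 0, 0]},
    {"claw": 1, "linear": [0, 0, 0], "rotation": [0, 0, 0]},
  ],
)

```text
time: 5.88
position: [0.5079, 0.0717, 0.1198]
tool_rot: [-0.905, 1.374, 0.907]
ft_force: [-0.7, 0.8, -1.2]
grip_width: 0.133
```

Run:
```python
from h import *
need([.51,.053,.085],67)
i=np.mean([get_image('side') for _ in range(3)],0).astype(np.uint8)
cv2.imwrite('pics/s2.png',cv2.resize(i[130:230,230:370],None,fx=5,fy=5,interpolation=cv2.INTER_CUBIC))
s=get_state(); print('tcp px',proj('side',s['position']))
a=np.radians(157)
for e in(-.05,.05): print(proj('side',s['position']+[e*np.cos(a),e*np.sin(a),.007]), 'target',proj('side',[.51+e*np.cos(a),.053+e*np.sin(a),.05]))
```

```text
t 5.88 pos [0.5079 0.0717 0.1198] axes x [-0.     0.001 -1.   ] z [0.394 0.919 0.001] grip 0.133 F [-0.7   0.84 -1.21]
rot frac [-0.0021  0.0007 -0.0006] deg [-0.19  0.06 -0.06]
lin after rot [ 1.394 -0.37  -0.656]  lin now [ 1.393 -0.373 -0.656] q7 1.0
tcp px [304.47091811 166.25726919]
[293.94966997 158.86437275] target [296.16280277 178.22482294]
[315.50198254 169.70657388] target [317.06782929 189.49278967]
```

View pics/s2.png

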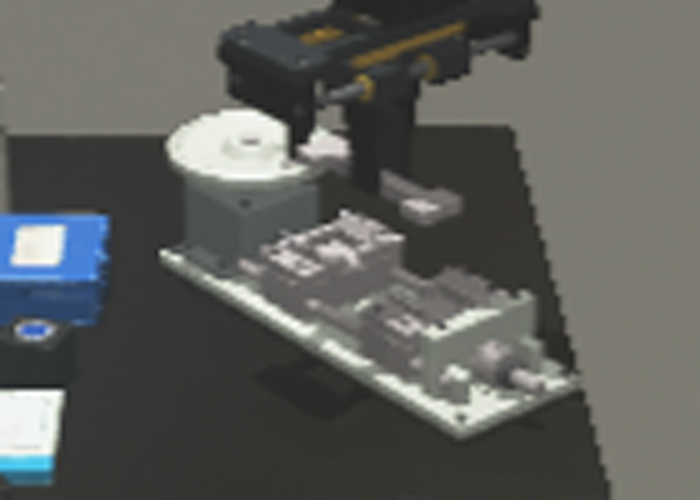

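Emit:
play_rows(
  targets=[
    {"claw": 1, "linear": [0, -0.37, -0.65], "rotation": [-0.002, 0, 0]},
    {"claw": 1, "linear": [0.7, 0, 0], "rotation": [0, 0, 0]},
    {"claw": 1, "linear": [0.4, 0, 0], "rotation": [0, 0, 0]},
    {"claw": 1, "linear": [0, 0, 0], "rotation": [0, 0, 0]},
    {"claw": 1, "linear": [0, 0, 0], "rotation": [0, 0, 0]},
  ],
)

```text
time: 6.45
position: [0.5104, 0.0616, 0.0917]
tool_rot: [-0.916, 1.366, 0.921]
ft_force: [-0.0, -0.3, -1.3]
grip_width: 0.128
```

Run:
```python
from h import *
need([.51,.053,.062],67)
```

```text
t 6.45 pos [0.5104 0.0616 0.0917] axes x [ 0.     0.004 -1.   ] z [0.378 0.926 0.004] grip 0.128 F [-0.05 -0.32 -1.28]
rot frac [ 0.0088  0.0023 -0.0007] deg [ 0.79  0.21 -0.06]
lin after rot [ 1.188 -0.119 -0.324]  lin now [ 1.187 -0.116 -0.33 ] q7 1.05
```

Emit:
play_rows(
  targets=[
    {"claw": 1, "linear": [0, -0.12, -0.32], "rotation": [0.009, 0.002, 0]},
    {"claw": 1, "linear": [0, 0, 0], "rotation": [0, 0, 0]},
    {"claw": 1, "linear": [0, 0, 0], "rotation": [0, 0, 0]},
  ],
)

```text
time: 6.7
position: [0.5104, 0.0544, 0.0924]
tool_rot: [-0.909, 1.372, 0.911]
ft_force: [0.5, 0.6, -1.0]
grip_width: 0.13
```

Run:
```python
from h import *
need([.51,.053,.065],67)
```

```text
t 6.7 pos [0.5104 0.0544 0.0924] axes x [-0.001  0.001 -1.   ] z [0.389 0.921 0.001] grip 0.13 F [ 0.53  0.61 -0.97]
rot frac [ 0.001   0.0004 -0.0006] deg [ 0.09  0.03 -0.06]
lin after rot [ 1.096 -0.008 -0.056]  lin now [ 1.096 -0.009 -0.057] q7 1.05
```

Emit:
play_rows(
  targets=[
    {"claw": 1, "linear": [0.3, -0.01, -0.05], "rotation": [0.001, 0, 0]},
    {"claw": 1, "linear": [0.3, 0, 0], "rotation": [0, 0, 0]},
    {"claw": 1, "linear": [0.3, 0, 0], "rotation": [0, 0, 0]},
    {"claw": 1, "linear": [0, 0, 0], "rotation": [0, 0, 0]},
    {"claw": 1, "linear": [0, 0, 0], "rotation": [0, 0, 0]},
  ],
)

```text
time: 7.12
position: [0.5108, 0.0531, 0.0685]
tool_rot: [-0.908, 1.371, 0.909]
ft_force: [-0.5, -0.0, -1.8]
grip_width: 0.132
```

Run:
```python
from h import *
need([.51,.053,.0425],67)
```

```text
t 7.12 pos [0.5108 0.0531 0.0685] axes x [ 0.001  0.002 -1.   ] z [0.391 0.92  0.002] grip 0.132 F [-0.54 -0.03 -1.78]
rot frac [-0.0003  0.0012  0.0004] deg [-0.02  0.11  0.03]
lin after rot [ 1.041  0.028 -0.017]  lin now [ 1.041  0.028 -0.019] q7 1.06
```

Emit:
play_rows(
  targets=[
    {"claw": 1, "linear": [0.2, 0.02, -0.01], "rotation": [0, 0.001, 0]},
    {"claw": 1, "linear": [0.2, 0, 0], "rotation": [0, 0, 0]},
    {"claw": 1, "linear": [0.2, 0, 0], "rotation": [0, 0, 0]},
    {"claw": 1, "linear": [0, 0, 0], "rotation": [0, 0, 0]},
  ],
)

```text
time: 7.45
position: [0.51, 0.0532, 0.0518]
tool_rot: [-0.908, 1.373, 0.908]
ft_force: [0.3, 0.5, -2.5]
grip_width: 0.134
```

Run:
```python
from h import *
need([.51,.053,.0425],67)
```

```text
t 7.45 pos [0.51   0.0532 0.0518] axes x [ 0. -0. -1.] z [ 0.391  0.92  -0.   ] grip 0.134 F [ 0.25  0.49 -2.47]
rot frac [-0.0002 -0.      0.0001] deg [-0.02 -0.    0.01]
lin after rot [ 0.37  -0.004 -0.007]  lin now [ 0.37  -0.004 -0.007] q7 1.06
```

Emit:
play_rows(
  targets=[
    {"claw": 1, "linear": [0.18, 0, 0], "rotation": [0, 0, 0]},
    {"claw": 1, "linear": [0.17, 0, 0], "rotation": [0, 0, 0]},
    {"claw": 1, "linear": [0, 0, 0], "rotation": [0, 0, 0]},
    {"claw": 1, "linear": [0, 0, 0], "rotation": [0, 0, 0]},
  ],
)

```text
time: 7.78
position: [0.5105, 0.0533, 0.0424]
tool_rot: [-0.909, 1.372, 0.908]
ft_force: [-0.5, 0.3, 1.4]
grip_width: 0.129
```

Run:
```python
from h import *
need([.51,.053,.042],67)
```

```text
t 7.78 pos [0.5105 0.0533 0.0424] axes x [ 0.001  0.    -1.   ] z [0.391 0.92  0.   ] grip 0.129 F [-0.52  0.26  1.42]
rot frac [-0.0001  0.0002  0.0005] deg [-0.01  0.02  0.04]
lin after rot [ 0.014  0.014 -0.02 ]  lin now [ 0.014  0.014 -0.02 ] q7 1.07
```

Emit:
play_rows(
  targets=[
    {"claw": 0.7, "linear": [0, 0, 0], "rotation": [0, 0, 0]},
    {"claw": 0.7, "linear": [0, 0, 0], "rotation": [0, 0, 0]},
    {"claw": 0.7, "linear": [0, 0, 0], "rotation": [0, 0, 0]},
    {"claw": 0.7, "linear": [-0.4, 0, 0], "rotation": [0, 0, 0]},
    {"claw": 0.7, "linear": [-1, 0, 0], "rotation": [0, 0, 0]},
    {"claw": 0.7, "linear": [-1, 0, 0], "rotation": [0, 0, 0]},
    {"claw": 0.7, "linear": [-1, 0, 0], "rotation": [0, 0, 0]},
    {"claw": 0.7, "linear": [-1, 0, 0], "rotation": [0, 0, 0]},
    {"claw": 0.7, "linear": [-1, 0, 0], "rotation": [0, 0, 0]},
    {"claw": 0.7, "linear": [0, 0, 0], "rotation": [0, 0, 0]},
  ],
)

```text
time: 8.62
position: [0.5104, 0.0528, 0.1882]
tool_rot: [-0.909, 1.371, 0.906]
ft_force: [1.7, -0.0, 0.8]
grip_width: 0.303
```

Run:
```python
from h import *
need([.602,.015,.17],67)
a=np.mean([get_image('side') for _ in range(3)],0).astype(np.uint8)
b=np.mean([get_image('top') for _ in range(3)],0).astype(np.uint8)
cv2.imwrite('pics/top2full.png',b); cv2.imwrite('pics/side2full.png',a)
A=cv2.resize(a[140:230,250:370],None,fx=5,fy=5,interpolation=cv2.INTER_CUBIC); B=cv2.resize(b[110:250,340:440],(321,450),interpolation=cv2.INTER_CUBIC)
out=np.hstack([A[:,:470],B]); print(out.shape); cv2.imwrite('pics/c2.png',out)
```

```text
t 8.62 pos [0.5104 0.0528 0.1882] axes x [ 0.003  0.    -1.   ] z [0.392 0.92  0.001] grip 0.303 F [ 1.75 -0.02  0.76]
rot frac [-0.0008  0.0007  0.0016] deg [-0.07  0.07  0.14]
lin after rot [ 0.728 -3.962  0.041]  lin now [ 0.738 -3.96   0.045] q7 1.03
(450, 791, 3)
```

View pics/c2.png

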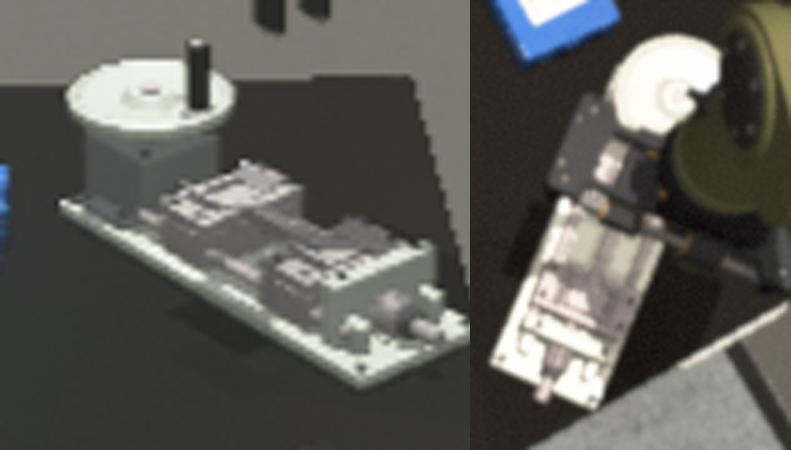

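Run:
```python
from h import *
im=cv2.imread('pics/avg.png')
# wheel ellipse: bright blob near (404,140)
g=im.min(2); sub=g[105:175,370:440]
m=cv2.threshold(cv2.GaussianBlur(g,(3,3),0),200,255,0)[1]
print('bright pts rim rays:')
def rimfit():
    c=np.array([404.7,140.]); P=[]
    for a in np.radians(np.arange(-200,20,6)):   # away from base plate side
        best=None
        prof=[cv2.getRectSubPix(g,(1,1),tuple(map(float,c+r*np.array([np.cos(a),np.sin(a)]))))[0,0]*1. for r in np.arange(12,28,.25)]
        k=np.argmin(np.diff(cv2.GaussianBlur(np.float32(prof).reshape(-1,1),(1,9),0).ravel())); r=12+.25*(k+.5)
        P.append(ray('top',*(c+r*np.array([np.cos(a),np.sin(a)])),.092)[:2])
    P=np.array(P); A=np.c_[2*P,np.ones(len(P))]; s=np.linalg.lstsq(A,(P**2).sum(1),rcond=None)[0]
    rr=np.sqrt(s[2]+s[0]**2+s[1]**2); res=np.linalg.norm(P-s[:2],axis=1)-rr
    k=abs(res)<.004; s=np.linalg.lstsq(A[k],(P[k]**2).sum(1),rcond=None)[0]
    return s[:2],np.sqrt(s[2]+s[0]**2+s[1]**2),k.sum(),res.std()
w,r,n,e=rimfit(); print('wheel',w,r,n,e)
for n,u,v,z in[('top',406.7,148.9,.14),('top',402,154.4,.096),('side',289.8,161.6,.096),('side',289.6,148.6,.14),('side',289.7,155.2,.118),('side',280.2,158.4,.096)]:
    p=ray(n,u,v,z); q=ray(n,u,v-2 if n=='side' else v,z); print(n,u,v,p.round(4),'rel wheel',(p[:2]-w).round(4),np.linalg.norm(p[:2]-w).round(4),'v-2:',q[:2].round(4),np.linalg.norm(q[:2]-w).round(4))
a=np.radians(157); print('lateral of wheel from place line', np.cross([np.cos(a),np.sin(a)],w-[.51,.053]))
b=cv2.imread('pics/side2full.png')
d=(b.max(2)<75).astype(np.uint8); n,l,s,c=cv2.connectedComponentsWithStats(d[140:170,280:300]); print(s.tolist(),c.round(1).tolist())
```

```text
bright pts rim rays:
wheel [ 0.63580675 -0.00081617] 0.05581042116818542 36 0.0014195052786231503
top 406.7 148.9 [0.597  0.0069 0.14  ] rel wheel [-0.0388  0.0077] 0.0395 v-2: [0.597  0.0069] 0.0395
top 402 154.4 [0.5936 0.0073 0.096 ] rel wheel [-0.0422  0.0081] 0.0429 v-2: [0.5936 0.0073] 0.0429
side 289.8 161.6 [0.5866 0.0188 0.096 ] rel wheel [-0.0492  0.0196] 0.053 v-2: [0.5936 0.0053] 0.0427
side 289.6 148.6 [0.5884 0.0166 0.14  ] rel wheel [-0.0474  0.0174] 0.0505 v-2: [0.5956 0.0026] 0.0403
side 289.7 155.2 [0.5873 0.0181 0.118 ] rel wheel [-0.0485  0.0189] 0.0521 v-2: [0.5944 0.0044] 0.0417
side 280.2 158.4 [0.6257 0.0113 0.096 ] rel wheel [-0.0101  0.0121] 0.0158 v-2: [ 0.6331 -0.0024] 0.0032
lateral of wheel from place line 0.00038143042804783533
[[0, 0, 20, 30, 494], [8, 9, 4, 13, 43], [12, 16, 8, 14, 63]] [[8.6, 13.2], [9.3, 14.8], [16.8, 24.1]]<stdin>:21: DeprecationWarning: Arrays of 2-dimensional vectors are deprecated. Use arrays of 3-dimensional vectors instead. (deprecated in NumPy 2.0)
```

Run:
```python
from h import *
need([.5945,.006,.17],67)
```

```text
t 8.92 pos [0.5062 0.0522 0.1805] axes x [-0.009 -0.003 -1.   ] z [ 0.392  0.92  -0.006] grip 0.299 F [ 0.69 -0.88  1.04]
rot frac [-0.0007 -0.0041 -0.0048] deg [-0.06 -0.36 -0.43]
lin after rot [ 0.42  -3.974 -0.322]  lin now [ 0.392 -3.978 -0.315] q7 1.03
```

Emit:
play_rows(
  targets=[
    {"claw": 0.35, "linear": [0, -0.8, -0.05], "rotation": [0, -0.004, -0.0048]},
    {"claw": 0.35, "linear": [0, -0.8, -0.05], "rotation": [0, 0, 0]},
    {"claw": 0.35, "linear": [0, -0.8, -0.1], "rotation": [0, 0, 0]},
    {"claw": 0.35, "linear": [0, -0.8, -0.1], "rotation": [0, 0, 0]},
    {"claw": 0.35, "linear": [0, -0.4, 0], "rotation": [0, 0, 0]},
    {"claw": 0.35, "linear": [0, 0, 0], "rotation": [0, 0, 0]},
    {"claw": 0.35, "linear": [0, 0, 0], "rotation": [0, 0, 0]},
  ],
)

```text
time: 9.5
position: [0.5833, 0.0096, 0.1709]
tool_rot: [-0.906, 1.388, 0.918]
ft_force: [-0.3, 0.6, -0.0]
grip_width: 0.64
```

Run:
```python
from h import *
need([.5945,.006,.106],67)
```

```text
t 9.5 pos [0.5833 0.0096 0.1709] axes x [-0.016 -0.002 -1.   ] z [ 0.389  0.921 -0.009] grip 0.64 F [-0.3   0.61 -0.01]
rot frac [ 0.001  -0.0054 -0.009 ] deg [ 0.09 -0.49 -0.81]
lin after rot [ 2.598 -0.47   0.043]  lin now [ 2.59  -0.507  0.064] q7 1.17
```

Emit:
play_rows(
  targets=[
    {"claw": 0.35, "linear": [0, -0.47, 0.04], "rotation": [0, -0.005, -0.009]},
    {"claw": 0.35, "linear": [0, 0, 0], "rotation": [0, 0, 0]},
    {"claw": 0.35, "linear": [0, 0, 0], "rotation": [0, 0, 0]},
    {"claw": 0.35, "linear": [0.4, 0, 0], "rotation": [0, 0, 0]},
    {"claw": 0.35, "linear": [0.4, 0, 0], "rotation": [0, 0, 0]},
    {"claw": 0.35, "linear": [0, 0, 0], "rotation": [0, 0, 0]},
  ],
)

```text
time: 10.0
position: [0.5924, 0.0088, 0.1485]
tool_rot: [-0.911, 1.371, 0.914]
ft_force: [0.8, 0.6, -0.3]
grip_width: 0.651
```

Run:
```python
from h import *
need([.5945,.006,.106],67)
```

```text
t 10.0 pos [0.5924 0.0088 0.1485] axes x [-0.001  0.002 -1.   ] z [0.386 0.922 0.001] grip 0.651 F [ 0.84  0.62 -0.25]
rot frac [ 0.0032  0.0008 -0.0011] deg [ 0.29  0.07 -0.1 ]
lin after rot [ 1.699 -0.12  -0.071]  lin now [ 1.699 -0.123 -0.073] q7 1.18
```

Emit:
play_rows(
  targets=[
    {"claw": 0.35, "linear": [0.3, -0.12, -0.07], "rotation": [0.003, 0, 0]},
    {"claw": 0.35, "linear": [0.5, 0, 0], "rotation": [0, 0, 0]},
    {"claw": 0.35, "linear": [0.5, 0, 0], "rotation": [0, 0, 0]},
    {"claw": 0.35, "linear": [0.2, 0, 0], "rotation": [0, 0, 0]},
    {"claw": 0.35, "linear": [0, 0, 0], "rotation": [0, 0, 0]},
    {"claw": 0.35, "linear": [0, 0, 0], "rotation": [0, 0, 0]},
  ],
)

```text
time: 10.5
position: [0.5929, 0.0061, 0.1051]
tool_rot: [-0.906, 1.376, 0.912]
ft_force: [0.4, -1.0, 1.2]
grip_width: 0.65
```

Run:
```python
from h import *
need([.5945,.006,.106],67)
cv2.imwrite('pics/s3.png',cv2.resize(get_image('side')[110:210,240:350],None,fx=5,fy=5,interpolation=cv2.INTER_CUBIC))
```

```text
t 10.5 pos [0.5929 0.0061 0.1051] axes x [-0.004  0.002 -1.   ] z [ 0.391  0.921 -0.   ] grip 0.65 F [ 0.42 -0.99  1.2 ]
rot frac [ 0.0001 -0.0001 -0.003 ] deg [ 0.01 -0.01 -0.27]
lin after rot [-0.034 -0.06   0.022]  lin now [-0.035 -0.06   0.022] q7 1.2
```

View pics/s3.png

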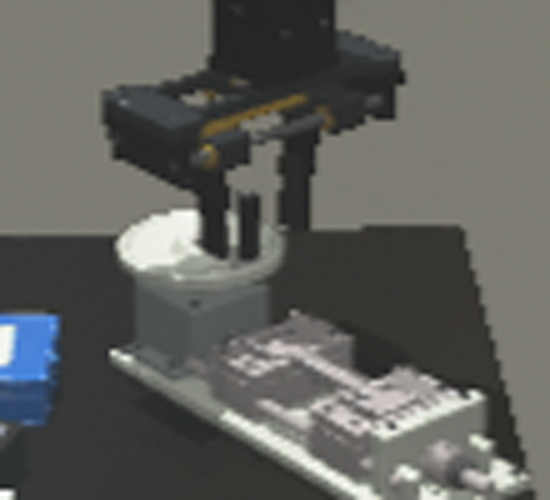

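Emit:
play_rows(
  newtons=40,
  targets=[
    {"claw": 1, "linear": [0, 0, 0], "rotation": [0, 0, 0]},
    {"claw": 1, "linear": [0, 0, 0], "rotation": [0, 0, 0]},
    {"claw": 1, "linear": [0, 0, 0], "rotation": [0, 0, 0]},
    {"claw": 1, "linear": [0, 0, 0], "rotation": [0, 0, 0]},
    {"claw": 1, "linear": [0, 0, 0], "rotation": [0, 0, 0]},
    {"claw": 1, "linear": [0, 0, 0], "rotation": [0, 0, 0]},
    {"claw": 1, "linear": [0, 0, 0], "rotation": [0, 0, 0]},
    {"claw": 1, "linear": [0, 0, 0], "rotation": [0, 0, 0]},
    {"claw": 1, "linear": [0, 0, 0], "rotation": [0, 0, 0]},
  ],
)

```text
time: 11.3
position: [0.5955, 0.0086, 0.1078]
tool_rot: [-0.907, 1.368, 0.912]
ft_force: [0.5, 0.5, 0.1]
grip_width: 0.173
```

```bash
cat > arc.py <<'E'
import sys
from h import *
w=np.array(list(map(float,sys.argv[4:6]))) if len(sys.argv)>4 else np.array([.6358,-.0008])
step,n,rad=float(sys.argv[1]),int(sys.argv[2]),float(sys.argv[3])/1e3
s=get_state(); M=R.from_rotvec(s['tool_rot']).as_matrix(); p=s['position']; d=p[:2]-w; th=np.arctan2(d[1],d[0])
F=s['ft_force'].round(2); t=np.array([np.sin(th),-np.cos(th)])
print('t',s['time'],'r mm',(np.hypot(*d)*1e3).round(2),'th deg',np.degrees(th).round(1),'z',p[2].round(4),'F',F,'pull',(-F[:2]@t).round(2),'radial out',(F[:2]@d/np.hypot(*d)).round(2),'grip',round(s['grip_width'],3),'z ax',M[:,2].round(3),'q',s['joint_positions'].round(2))
cur=d
for k in range(1,n+1):
    a=th-step/.042*k/1e3; nx=rad*np.array([np.cos(a),np.sin(a)]); v=M.T@np.array([*(nx-cur),0]); cur=nx; print((v/.025).round(2).tolist(),end=' ')
E
python3 arc.py 8 10 42
```

```text
t 11.3 r mm 41.43 th deg 166.8 z 0.1078 F [0.52 0.51 0.13] pull -0.61 radial out -0.39 grip 0.173 z ax [0.389 0.921 0.005] q [-0.33  0.29  0.32  1.74 -0.1   1.12  1.2 ]
[0.0, 0.05, 0.31] [0.0, -0.04, 0.32] [0.0, -0.1, 0.3] [0.0, -0.15, 0.28] [0.0, -0.2, 0.25] [0.0, -0.25, 0.2] [0.0, -0.28, 0.15] [0.0, -0.3, 0.1] [0.0, -0.32, 0.04] [-0.0, -0.32, -0.02]
```

Emit:
play_rows(
  targets=[
    {"claw": 1, "linear": [0, 0.05, 0.31], "rotation": [0, 0, 0]},
    {"claw": 1, "linear": [0, -0.04, 0.32], "rotation": [0, 0, 0]},
    {"claw": 1, "linear": [0, -0.1, 0.3], "rotation": [0, 0, 0]},
    {"claw": 1, "linear": [0, -0.15, 0.28], "rotation": [0, 0, 0]},
    {"claw": 1, "linear": [0, -0.2, 0.25], "rotation": [0, 0, 0]},
  ],
)

```text
time: 11.72
position: [0.6098, 0.0321, 0.1078]
tool_rot: [-0.899, 1.395, 0.916]
ft_force: [-6.1, 1.0, 6.0]
grip_width: 0.174
```

```bash
python3 arc.py 8 10 42
```

```text
t 11.7167 r mm 41.9 th deg 128.3 z 0.1078 F [-6.13  1.    6.03] pull 4.19 radial out 4.59 grip 0.174 z ax [ 0.395  0.919 -0.011] q [-0.35  0.34  0.31  1.68 -0.11  1.16  1.15]
[-0.01, -0.17, 0.27] [-0.01, -0.22, 0.23] [-0.01, -0.26, 0.18] [-0.01, -0.29, 0.13] [-0.01, -0.31, 0.07] [-0.01, -0.32, 0.01] [-0.01, -0.32, -0.05] [-0.0, -0.3, -0.11] [-0.0, -0.27, -0.17] [-0.0, -0.24, -0.21]
```

```bash
sed -i 's|print((v/.025).round(2)|print((v/.025*1.35).round(2)|' arc.py; python3 arc.py 8 10 42
```

```text
t 11.7167 r mm 41.9 th deg 128.3 z 0.1078 F [-6.13  1.    6.03] pull 4.19 radial out 4.59 grip 0.174 z ax [ 0.395  0.919 -0.011] q [-0.35  0.34  0.31  1.68 -0.11  1.16  1.15]
[-0.01, -0.24, 0.36] [-0.01, -0.3, 0.31] [-0.01, -0.36, 0.24] [-0.01, -0.4, 0.17] [-0.01, -0.42, 0.09] [-0.01, -0.43, 0.01] [-0.01, -0.43, -0.07] [-0.01, -0.4, -0.15] [-0.0, -0.37, -0.22] [-0.0, -0.32, -0.29]
```

Emit:
play_rows(
  targets=[
    {"claw": 1, "linear": [-0.01, -0.24, 0.36], "rotation": [0, 0, 0]},
    {"claw": 1, "linear": [-0.01, -0.3, 0.31], "rotation": [0, 0, 0]},
    {"claw": 1, "linear": [-0.01, -0.36, 0.24], "rotation": [0, 0, 0]},
    {"claw": 1, "linear": [-0.01, -0.4, 0.17], "rotation": [0, 0, 0]},
    {"claw": 1, "linear": [-0.01, -0.42, 0.09], "rotation": [0, 0, 0]},
    {"claw": 1, "linear": [-0.01, -0.43, 0.01], "rotation": [0, 0, 0]},
  ],
)

```text
time: 12.22
position: [0.6624, 0.0329, 0.1077]
tool_rot: [-0.895, 1.424, 0.923]
ft_force: [-9.2, -3.6, 6.8]
grip_width: 0.17
```

```bash
python3 arc.py 8 10 42
```

```text
t 12.2167 r mm 42.92 th deg 51.8 z 0.1077 F [-9.17 -3.59  6.8 ] pull 4.98 radial out -8.5 grip 0.17 z ax [ 0.397  0.917 -0.031] q [-0.32  0.47  0.31  1.51 -0.13  1.23  1.16]
[-0.01, -0.39, -0.2] [-0.01, -0.37, -0.22] [-0.0, -0.32, -0.29] [0.0, -0.26, -0.34] [0.0, -0.19, -0.39] [0.01, -0.11, -0.42] [0.01, -0.03, -0.43] [0.02, 0.05, -0.43] [0.02, 0.13, -0.41] [0.02, 0.21, -0.38]
```

```bash
cat >> arc.py <<'E'
print(); need([*p[:2],.1075],67)
E
sed -i 's/\*1.35/*1.15/' arc.py; python3 arc.py 8.5 8 42
```

```text
t 12.2167 r mm 42.92 th deg 51.8 z 0.1077 F [-9.17 -3.59  6.8 ] pull 4.98 radial out -8.5 grip 0.17 z ax [ 0.397  0.917 -0.031] q [-0.32  0.47  0.31  1.51 -0.13  1.23  1.16]
[-0.01, -0.35, -0.18] [-0.01, -0.33, -0.21] [-0.0, -0.28, -0.27] [0.0, -0.22, -0.32] [0.0, -0.15, -0.36] [0.01, -0.08, -0.38] [0.01, 0.0, -0.39] [0.01, 0.08, -0.38] 
t 12.22 pos [0.6624 0.0329 0.1077] axes x [-0.049 -0.012 -0.999] z [ 0.397  0.917 -0.031] grip 0.17 F [-9.17 -3.59  6.8 ]
rot frac [-0.0048 -0.0194 -0.0253] deg [-0.43 -1.74 -2.28]
lin after rot [0.007 0.    0.   ]  lin now [ 0.007 -0.     0.   ] q7 1.16
```

Emit:
play_rows(
  targets=[
    {"claw": 1, "linear": [0, -0.3, -0.2], "rotation": [-0.003, -0.01, -0.013]},
    {"claw": 1, "linear": [0, -0.31, -0.24], "rotation": [0, -0.005, -0.007]},
    {"claw": 1, "linear": [0, -0.27, -0.28], "rotation": [0, 0, 0]},
    {"claw": 1, "linear": [0, -0.22, -0.32], "rotation": [0, 0, 0]},
    {"claw": 1, "linear": [0, -0.15, -0.36], "rotation": [0, 0, 0]},
    {"claw": 1, "linear": [0, -0.08, -0.38], "rotation": [0, 0, 0]},
  ],
)

```text
time: 12.72
position: [0.6776, -0.0086, 0.1078]
tool_rot: [-0.901, 1.373, 0.929]
ft_force: [0.4, 3.9, 0.1]
grip_width: 0.166
```

```bash
python3 arc.py 8.5 8 42
```

```text
t 12.7167 r mm 42.52 th deg -10.6 z 0.1078 F [0.35 3.93 0.09] pull 3.93 radial out -0.38 grip 0.166 z ax [0.384 0.924 0.007] q [-0.25  0.47  0.31  1.51 -0.16  1.2   1.27]
[-0.0, -0.02, -0.39] [-0.0, 0.04, -0.39] [-0.0, 0.11, -0.37] [0.0, 0.19, -0.34] [0.0, 0.25, -0.3] [0.0, 0.31, -0.24] [0.0, 0.35, -0.17] [0.01, 0.38, -0.1] 
t 12.72 pos [ 0.6776 -0.0086  0.1078] axes x [-0.011  0.012 -1.   ] z [0.384 0.924 0.007] grip 0.166 F [0.35 3.93 0.09]
rot frac [ 0.005   0.0044 -0.0098] deg [ 0.45  0.39 -0.88]
lin after rot [0.011 0.    0.   ]  lin now [ 0.011 -0.    -0.   ] q7 1.27
```

Emit:
play_rows(
  targets=[
    {"claw": 1, "linear": [0, -0.02, -0.39], "rotation": [0.003, 0.003, -0.006]},
    {"claw": 1, "linear": [0, 0.05, -0.38], "rotation": [0.002, 0, -0.003]},
    {"claw": 1, "linear": [0, 0.12, -0.36], "rotation": [0, 0, 0]},
    {"claw": 1, "linear": [0, 0.19, -0.34], "rotation": [0, 0, 0]},
    {"claw": 1, "linear": [0, 0.25, -0.3], "rotation": [0, 0, 0]},
    {"claw": 1, "linear": [0, 0.31, -0.24], "rotation": [0, 0, 0]},
  ],
)

```text
time: 13.22
position: [0.6414, -0.0422, 0.1078]
tool_rot: [-0.908, 1.356, 0.91]
ft_force: [4.0, 5.7, -1.2]
grip_width: 0.175
```

```bash
python3 arc.py 6 6 42
```

```text
t 13.2167 r mm 41.77 th deg -82.3 z 0.1078 F [ 4.03  5.69 -1.21] pull 4.75 radial out -5.1 grip 0.175 z ax [0.388 0.922 0.013] q [-0.23  0.38  0.33  1.63 -0.14  1.14  1.31]
[-0.0, 0.24, -0.13] [-0.0, 0.26, -0.09] [-0.0, 0.27, -0.05] [-0.0, 0.28, -0.01] [-0.0, 0.27, 0.03] [-0.0, 0.27, 0.07] 
t 13.22 pos [ 0.6414 -0.0422  0.1078] axes x [ 0.012  0.009 -1.   ] z [0.388 0.922 0.013] grip 0.175 F [ 4.03  5.69 -1.21]
rot frac [0.0021 0.0084 0.0045] deg [0.19 0.76 0.41]
lin after rot [0.011 0.    0.   ]  lin now [ 0.011  0.    -0.   ] q7 1.31
```

Emit:
play_rows(
  targets=[
    {"claw": 1, "linear": [0, 0.24, -0.14], "rotation": [0.002, 0.005, 0.003]},
    {"claw": 1, "linear": [0, 0.26, -0.1], "rotation": [0, 0.003, 0.001]},
    {"claw": 1, "linear": [0, 0.27, -0.06], "rotation": [0, 0, 0]},
    {"claw": 1, "linear": [0, 0.28, -0.02], "rotation": [0, 0, 0]},
  ],
)

```text
time: 13.55
position: [0.619, -0.0386, 0.1078]
tool_rot: [-0.914, 1.357, 0.899]
ft_force: [6.4, 2.8, -4.1]
grip_width: 0.17
```

```bash
python3 arc.py 6 6 42
```

```text
t 13.55 r mm 41.41 th deg -114.0 z 0.1078 F [ 6.43  2.84 -4.08] pull 4.72 radial out -5.21 grip 0.17 z ax [0.391 0.92  0.008] q [-0.25  0.33  0.33  1.7  -0.12  1.12  1.28]
[-0.0, 0.28, -0.0] [-0.0, 0.27, 0.06] [-0.0, 0.26, 0.1] [-0.0, 0.24, 0.14] [-0.0, 0.22, 0.17] [-0.0, 0.19, 0.2] 
t 13.55 pos [ 0.619  -0.0386  0.1078] axes x [ 0.018  0.001 -1.   ] z [0.391 0.92  0.008] grip 0.17 F [ 6.43  2.84 -4.08]
rot frac [-0.      0.0049  0.01  ] deg [-0.    0.44  0.9 ]
lin after rot [0.013 0.    0.   ]  lin now [ 0.013  0.    -0.   ] q7 1.28
```

Emit:
play_rows(
  targets=[
    {"claw": 1, "linear": [0, 0.26, 0.03], "rotation": [0, 0.005, 0.008]},
    {"claw": 1, "linear": [0, 0.25, 0.08], "rotation": [0, 0, 0.002]},
    {"claw": 1, "linear": [0, 0.24, 0.12], "rotation": [0, 0, 0]},
  ],
)

```text
time: 13.8
position: [0.6082, -0.0314, 0.1078]
tool_rot: [-0.916, 1.367, 0.894]
ft_force: [4.6, -1.6, -3.8]
grip_width: 0.171
```

```bash
python3 arc.py 6 6 42
```

```text
t 13.8 r mm 41.21 th deg -132.0 z 0.1078 F [ 4.59 -1.57 -3.81] pull 4.46 radial out -1.9 grip 0.171 z ax [ 0.394  0.919 -0.002] q [-0.27  0.31  0.33  1.72 -0.1   1.11  1.25]
[-0.0, 0.27, 0.07] [-0.0, 0.24, 0.14] [-0.0, 0.21, 0.17] [-0.0, 0.19, 0.2] [-0.0, 0.16, 0.23] [-0.0, 0.12, 0.25] 
t 13.8 pos [ 0.6082 -0.0314  0.1078] axes x [ 0.013 -0.008 -1.   ] z [ 0.394  0.919 -0.002] grip 0.171 F [ 4.59 -1.57 -3.81]
rot frac [-0.0021 -0.0011  0.0098] deg [-0.19 -0.1   0.88]
lin after rot [0.013 0.    0.   ]  lin now [0.013 0.    0.   ] q7 1.25
```

Emit:
play_rows(
  targets=[
    {"claw": 1, "linear": [0, 0.24, 0.11], "rotation": [0, 0, 0.005]},
    {"claw": 1, "linear": [0, 0.22, 0.15], "rotation": [0, 0, 0.003]},
    {"claw": 1, "linear": [0, 0.19, 0.19], "rotation": [0, 0, 0]},
  ],
)

```text
time: 14.05
position: [0.6017, -0.0237, 0.1078]
tool_rot: [-0.917, 1.372, 0.885]
ft_force: [2.6, -4.5, -1.9]
grip_width: 0.17
```

```bash
python3 arc.py 6 6 42
```

```text
t 14.05 r mm 41.11 th deg -146.2 z 0.1078 F [ 2.63 -4.54 -1.95] pull 5.24 radial out 0.34 grip 0.17 z ax [ 0.399  0.917 -0.007] q [-0.29  0.3   0.33  1.74 -0.09  1.11  1.22]
[-0.01, 0.24, 0.13] [-0.0, 0.2, 0.19] [-0.0, 0.17, 0.22] [-0.0, 0.13, 0.24] [-0.0, 0.1, 0.26] [-0.0, 0.06, 0.27] 
t 14.05 pos [ 0.6017 -0.0237  0.1078] axes x [ 0.014 -0.014 -1.   ] z [ 0.399  0.917 -0.007] grip 0.17 F [ 2.63 -4.54 -1.95]
rot frac [-0.006  -0.0046  0.0116] deg [-0.54 -0.41  1.05]
lin after rot [0.012 0.    0.   ]  lin now [0.012 0.    0.   ] q7 1.22
```

Emit:
play_rows(
  targets=[
    {"claw": 1, "linear": [0, 0.2, 0.17], "rotation": [-0.003, -0.002, 0.006]},
    {"claw": 1, "linear": [0, 0.17, 0.2], "rotation": [-0.002, 0, 0.003]},
  ],
)

```text
time: 14.22
position: [0.5981, -0.0173, 0.1078]
tool_rot: [-0.916, 1.376, 0.893]
ft_force: [3.2, -3.9, -1.9]
grip_width: 0.175
```

```bash
python3 arc.py 6 6 42
```

```text
t 14.2167 r mm 41.19 th deg -156.4 z 0.1078 F [ 3.16 -3.91 -1.9 ] pull 4.85 radial out -1.33 grip 0.175 z ax [ 0.396  0.918 -0.008] q [-0.3   0.29  0.32  1.74 -0.09  1.12  1.22]
[-0.0, 0.21, 0.18] [-0.0, 0.16, 0.23] [-0.0, 0.12, 0.25] [-0.0, 0.09, 0.26] [-0.0, 0.05, 0.27] [-0.0, 0.01, 0.28] 
t 14.22 pos [ 0.5981 -0.0173  0.1078] axes x [ 0.007 -0.012 -1.   ] z [ 0.396  0.918 -0.008] grip 0.175 F [ 3.16 -3.91 -1.9 ]
rot frac [-0.0036 -0.0053  0.0068] deg [-0.32 -0.47  0.61]
lin after rot [0.011 0.    0.   ]  lin now [0.011 0.    0.   ] q7 1.22
```

Emit:
play_rows(
  targets=[
    {"claw": 1, "linear": [0, 0.16, 0.22], "rotation": [-0.002, -0.003, 0.004]},
    {"claw": 1, "linear": [0, 0.12, 0.24], "rotation": [-0.002, -0.002, 0.002]},
  ],
)

```text
time: 14.38
position: [0.5956, -0.0095, 0.1077]
tool_rot: [-0.911, 1.378, 0.902]
ft_force: [-0.1, -4.7, 0.7]
grip_width: 0.173
```

```bash
python3 arc.py 6 6 42
```

```text
t 14.3833 r mm 41.18 th deg -167.8 z 0.1077 F [-0.13 -4.67  0.67] pull 4.54 radial out 1.12 grip 0.173 z ax [ 0.394  0.919 -0.006] q [-0.3   0.29  0.32  1.74 -0.09  1.12  1.21]
[-0.0, 0.17, 0.21] [-0.0, 0.11, 0.25] [-0.0, 0.07, 0.27] [-0.0, 0.03, 0.27] [-0.0, -0.01, 0.28] [-0.0, -0.05, 0.27] 
t 14.38 pos [ 0.5956 -0.0095  0.1077] axes x [ 0.    -0.007 -1.   ] z [ 0.394  0.919 -0.006] grip 0.173 F [-0.13 -4.67  0.67]
rot frac [-0.002  -0.0039  0.0018] deg [-0.18 -0.35  0.16]
lin after rot [0.01 0.   0.  ]  lin now [0.01 0.   0.  ] q7 1.21
```

Emit:
play_rows(
  targets=[
    {"claw": 1, "linear": [0, 0.11, 0.24], "rotation": [0, -0.003, 0.001]},
    {"claw": 1, "linear": [0, 0.07, 0.26], "rotation": [0, 0, 0]},
    {"claw": 1, "linear": [0, 0.04, 0.27], "rotation": [0, 0, 0]},
  ],
)

```text
time: 14.63
position: [0.5949, 0.0053, 0.1077]
tool_rot: [-0.905, 1.385, 0.902]
ft_force: [-1.8, -3.8, 3.4]
grip_width: 0.168
```

```bash
python3 arc.py 6 6 42
```

```text
t 14.6333 r mm 41.35 th deg 171.5 z 0.1077 F [-1.78 -3.81  3.45] pull 4.03 radial out 1.2 grip 0.168 z ax [ 0.399  0.917 -0.009] q [-0.32  0.3   0.31  1.74 -0.09  1.13  1.18]
[-0.0, 0.08, 0.26] [-0.0, 0.01, 0.28] [-0.0, -0.03, 0.27] [-0.0, -0.06, 0.27] [-0.0, -0.1, 0.26] [-0.0, -0.14, 0.24] 
t 14.63 pos [0.5949 0.0053 0.1077] axes x [-0.006 -0.007 -1.   ] z [ 0.399  0.917 -0.009] grip 0.168 F [-1.78 -3.81  3.45]
rot frac [-0.0054 -0.0054 -0.002 ] deg [-0.49 -0.49 -0.18]
lin after rot [0.009 0.    0.   ]  lin now [ 0.009 -0.     0.   ] q7 1.18
```

Emit:
play_rows(
  targets=[
    {"claw": 1, "linear": [0, 0.02, 0.26], "rotation": [-0.003, -0.004, -0.001]},
    {"claw": 1, "linear": [0, -0.02, 0.26], "rotation": [-0.002, 0, 0]},
  ],
)

```text
time: 14.8
position: [0.5978, 0.016, 0.1077]
tool_rot: [-0.907, 1.381, 0.909]
ft_force: [-2.5, -4.3, 1.9]
grip_width: 0.169
```

```bash
python3 arc.py 5 5 42
```

```text
t 14.8 r mm 41.58 th deg 156.1 z 0.1077 F [-2.45 -4.34  1.94] pull 4.96 radial out 0.48 grip 0.169 z ax [ 0.392  0.92  -0.006] q [-0.33  0.3   0.31  1.73 -0.1   1.13  1.17]
[-0.0, 0.0, 0.23] [-0.0, -0.04, 0.23] [-0.0, -0.07, 0.22] [-0.0, -0.1, 0.21] [-0.0, -0.12, 0.2] 
t 14.8 pos [0.5978 0.016  0.1077] axes x [-0.007 -0.003 -1.   ] z [ 0.392  0.92  -0.006] grip 0.169 F [-2.45 -4.34  1.94]
rot frac [-0.0012 -0.0036 -0.0035] deg [-0.11 -0.32 -0.31]
lin after rot [0.008 0.    0.   ]  lin now [ 0.008 -0.     0.   ] q7 1.17
```

Emit:
play_rows(
  targets=[
    {"claw": 1, "linear": [0, -0.03, 0.23], "rotation": [0, -0.003, -0.003]},
    {"claw": 1, "linear": [0, -0.06, 0.22], "rotation": [0, 0, 0]},
  ],
)

```text
time: 14.97
position: [0.6031, 0.0252, 0.1077]
tool_rot: [-0.907, 1.378, 0.908]
ft_force: [-2.1, -4.4, 2.7]
grip_width: 0.169
```

```bash
python3 arc.py 5 5 42
```

```text
t 14.9667 r mm 41.79 th deg 141.5 z 0.1077 F [-2.09 -4.38  2.72] pull 4.73 radial out -1.09 grip 0.169 z ax [ 0.393  0.92  -0.003] q [-0.34  0.31  0.3   1.72 -0.1   1.13  1.16]
[-0.0, -0.06, 0.22] [-0.0, -0.1, 0.21] [-0.0, -0.12, 0.19] [-0.0, -0.15, 0.18] [-0.0, -0.17, 0.16] 
t 14.97 pos [0.6031 0.0252 0.1077] axes x [-0.004 -0.001 -1.   ] z [ 0.393  0.92  -0.003] grip 0.169 F [-2.09 -4.38  2.72]
rot frac [-0.0015 -0.0017 -0.0018] deg [-0.14 -0.16 -0.16]
lin after rot [0.009 0.    0.   ]  lin now [ 0.009 -0.     0.   ] q7 1.16
```

Emit:
play_rows(
  targets=[
    {"claw": 1, "linear": [0, -0.09, 0.21], "rotation": [0, -0.001, -0.001]},
    {"claw": 1, "linear": [0, -0.12, 0.19], "rotation": [0, 0, 0]},
  ],
)

```text
time: 15.13
position: [0.6108, 0.033, 0.1077]
tool_rot: [-0.906, 1.378, 0.909]
ft_force: [-3.9, -4.4, 3.3]
grip_width: 0.171
```

```bash
python3 arc.py 5 5 42
```

```text
t 15.1333 r mm 41.99 th deg 126.5 z 0.1077 F [-3.9  -4.38  3.28] pull 5.74 radial out -1.2 grip 0.171 z ax [ 0.393  0.92  -0.002] q [-0.34  0.33  0.3   1.7  -0.1   1.14  1.15]
[-0.0, -0.13, 0.19] [-0.0, -0.15, 0.17] [-0.0, -0.17, 0.16] [-0.0, -0.19, 0.13] [-0.0, -0.2, 0.11] 
t 15.13 pos [0.6108 0.033  0.1077] axes x [-0.005 -0.    -1.   ] z [ 0.393  0.92  -0.002] grip 0.171 F [-3.9  -4.38  3.28]
rot frac [-0.0015 -0.0014 -0.0026] deg [-0.14 -0.12 -0.23]
lin after rot [0.009 0.    0.   ]  lin now [ 0.009 -0.     0.   ] q7 1.15
```

Emit:
play_rows(
  targets=[
    {"claw": 1, "linear": [0, -0.14, 0.17], "rotation": [0, 0, -0.002]},
    {"claw": 1, "linear": [0, -0.15, 0.15], "rotation": [0, 0, 0]},
  ],
)

```text
time: 15.3
position: [0.6205, 0.0386, 0.1077]
tool_rot: [-0.907, 1.377, 0.909]
ft_force: [-3.1, -4.1, 2.8]
grip_width: 0.17
```

```bash
python3 arc.py 5 5 42
```

```text
t 15.3 r mm 42.24 th deg 111.3 z 0.1077 F [-3.08 -4.07  2.76] pull 4.35 radial out -2.67 grip 0.17 z ax [ 0.392  0.92  -0.003] q [-0.35  0.35  0.29  1.67 -0.11  1.14  1.14]
[-0.0, -0.18, 0.14] [-0.0, -0.19, 0.13] [-0.0, -0.2, 0.11] [-0.0, -0.22, 0.08] [-0.0, -0.22, 0.05] 
t 15.3 pos [0.6205 0.0386 0.1077] axes x [-0.004 -0.001 -1.   ] z [ 0.392  0.92  -0.003] grip 0.17 F [-3.08 -4.07  2.76]
rot frac [-0.0012 -0.0016 -0.0018] deg [-0.11 -0.15 -0.17]
lin after rot [0.009 0.    0.   ]  lin now [ 0.009 -0.     0.   ] q7 1.14
```

Emit:
play_rows(
  targets=[
    {"claw": 1, "linear": [0, -0.18, 0.14], "rotation": [0, 0, -0.001]},
    {"claw": 1, "linear": [0, -0.2, 0.11], "rotation": [0, 0, 0]},
  ],
)

```text
time: 15.47
position: [0.6316, 0.0414, 0.1077]
tool_rot: [-0.907, 1.378, 0.909]
ft_force: [-4.6, -3.6, 4.4]
grip_width: 0.172
```

```bash
python3 arc.py 5 5 42
```

```text
t 15.4667 r mm 42.45 th deg 95.6 z 0.1077 F [-4.57 -3.62  4.43] pull 4.9 radial out -3.15 grip 0.172 z ax [ 0.392  0.92  -0.003] q [-0.34  0.37  0.29  1.64 -0.11  1.15  1.14]
[-0.0, -0.22, 0.08] [-0.0, -0.22, 0.07] [-0.0, -0.23, 0.05] [-0.0, -0.23, 0.02] [-0.0, -0.23, -0.01] 
t 15.47 pos [0.6316 0.0414 0.1077] axes x [-0.004 -0.002 -1.   ] z [ 0.392  0.92  -0.003] grip 0.172 F [-4.57 -3.62  4.43]
rot frac [-0.0008 -0.0021 -0.0022] deg [-0.07 -0.19 -0.2 ]
lin after rot [0.008 0.    0.   ]  lin now [ 0.008 -0.     0.   ] q7 1.14
```

Emit:
play_rows(
  targets=[
    {"claw": 1, "linear": [0, -0.22, 0.07], "rotation": [0, -0.001, -0.001]},
    {"claw": 1, "linear": [0, -0.22, 0.04], "rotation": [0, 0, 0]},
  ],
)

```text
time: 15.63
position: [0.6425, 0.0413, 0.1077]
tool_rot: [-0.906, 1.377, 0.912]
ft_force: [-5.0, -3.0, 5.0]
grip_width: 0.169
```

```bash
python3 arc.py 5 5 42
python3 - <<'E'
from h import *
a=np.mean([get_image('side') for _ in range(3)],0).astype(np.uint8); b=cv2.imread('pics/side2full.png')
f=lambda x:cv2.resize(x[160:225,265:350],None,fx=4.6,fy=6,interpolation=cv2.INTER_CUBIC)
cv2.imwrite('pics/s4.png',np.hstack([f(b),f(a)]))
E
```

```text
t 15.6333 r mm 42.66 th deg 80.9 z 0.1077 F [-4.99 -3.    5.01] pull 4.45 radial out -3.75 grip 0.169 z ax [ 0.391  0.921 -0.002] q [-0.34  0.39  0.29  1.61 -0.12  1.16  1.15]
[-0.0, -0.23, 0.01] [-0.0, -0.23, 0.01] [-0.0, -0.23, -0.01] [-0.0, -0.23, -0.04] [-0.0, -0.22, -0.07] 
t 15.63 pos [0.6425 0.0413 0.1077] axes x [-0.006  0.    -1.   ] z [ 0.391  0.921 -0.002] grip 0.169 F [-4.99 -3.    5.01]
rot frac [ 0.     -0.0011 -0.0034] deg [ 0.   -0.1  -0.31]
lin after rot [0.008 0.    0.   ]  lin now [ 0.008 -0.     0.   ] q7 1.15
```

View pics/s4.png

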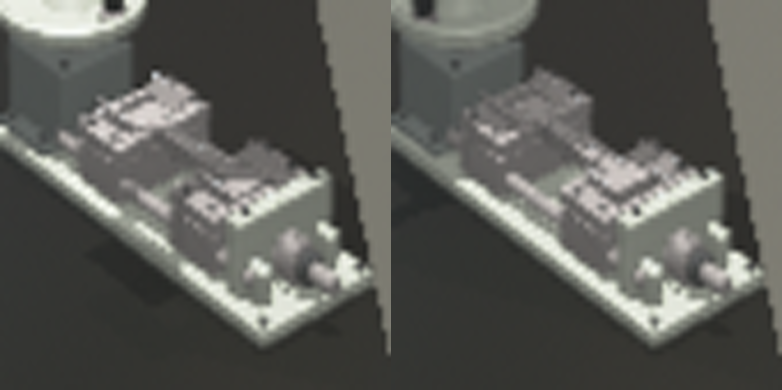

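Emit:
play_rows(
  targets=[
    {"claw": 1, "linear": [0, -0.22, 0.02], "rotation": [0, 0, -0.002]},
    {"claw": 1, "linear": [0, -0.22, -0.02], "rotation": [0, 0, 0]},
  ],
)

```text
time: 15.95
position: [0.6519, 0.0388, 0.1077]
tool_rot: [-0.907, 1.375, 0.913]
ft_force: [-5.4, -0.5, 5.4]
grip_width: 0.17
```

```bash
python3 arc.py 5 5 42
```

```text
t 15.95 r mm 42.79 th deg 67.9 z 0.1077 F [-5.36 -0.53  5.43] pull 4.77 radial out -2.51 grip 0.17 z ax [ 0.39   0.921 -0.001] q [-0.33  0.41  0.29  1.59 -0.13  1.17  1.16]
[-0.0, -0.23, -0.05] [-0.0, -0.23, -0.04] [-0.0, -0.22, -0.06] [-0.0, -0.21, -0.09] [-0.0, -0.2, -0.11] 
t 15.95 pos [0.6519 0.0388 0.1077] axes x [-0.004  0.001 -1.   ] z [ 0.39   0.921 -0.001] grip 0.17 F [-5.36 -0.53  5.43]
rot frac [ 0.0008 -0.0003 -0.0027] deg [ 0.07 -0.03 -0.24]
lin after rot [0.009 0.    0.   ]  lin now [ 0.009 -0.     0.   ] q7 1.16
```

Emit:
play_rows(
  targets=[
    {"claw": 1, "linear": [0, -0.22, -0.05], "rotation": [0, 0, -0.002]},
    {"claw": 1, "linear": [0, -0.21, -0.08], "rotation": [0, 0, 0]},
  ],
)

```text
time: 16.12
position: [0.6589, 0.0353, 0.1077]
tool_rot: [-0.906, 1.374, 0.917]
ft_force: [-4.8, 0.3, 5.3]
grip_width: 0.171
```

```bash
python3 arc.py 5 5 42
```

```text
t 16.1167 r mm 42.84 th deg 57.4 z 0.1077 F [-4.76  0.28  5.28] pull 4.16 radial out -2.33 grip 0.171 z ax [0.387 0.922 0.002] q [-0.32  0.43  0.29  1.57 -0.13  1.17  1.18]
[-0.0, -0.22, -0.09] [-0.0, -0.22, -0.08] [-0.0, -0.21, -0.1] [-0.0, -0.19, -0.13] [-0.0, -0.17, -0.15] 
t 16.12 pos [0.6589 0.0353 0.1077] axes x [-0.006  0.004 -1.   ] z [0.387 0.922 0.002] grip 0.171 F [-4.76  0.28  5.28]
rot frac [ 0.0023  0.0011 -0.0043] deg [ 0.21  0.1  -0.39]
lin after rot [0.008 0.    0.   ]  lin now [ 0.008 -0.    -0.   ] q7 1.18
```

Emit:
play_rows(
  targets=[
    {"claw": 1, "linear": [0, -0.21, -0.09], "rotation": [0.001, 0, -0.003]},
    {"claw": 1, "linear": [0, -0.2, -0.11], "rotation": [0.001, 0, 0]},
    {"claw": 1, "linear": [0, -0.18, -0.14], "rotation": [0, 0, 0]},
  ],
)

```text
time: 16.37
position: [0.6666, 0.029, 0.1077]
tool_rot: [-0.901, 1.371, 0.924]
ft_force: [-4.7, 1.6, 4.5]
grip_width: 0.169
```

```bash
python3 arc.py 5 5 42
```

```text
t 16.3667 r mm 42.88 th deg 44.1 z 0.1077 F [-4.68  1.57  4.45] pull 4.38 radial out -2.27 grip 0.169 z ax [0.386 0.923 0.007] q [-0.3   0.44  0.29  1.54 -0.15  1.18  1.2 ]
[-0.0, -0.19, -0.14] [-0.0, -0.19, -0.13] [-0.0, -0.18, -0.15] [-0.0, -0.16, -0.17] [-0.0, -0.14, -0.19] 
t 16.37 pos [0.6666 0.029  0.1077] axes x [-0.008  0.011 -1.   ] z [0.386 0.923 0.007] grip 0.169 F [-4.68  1.57  4.45]
rot frac [ 0.0035  0.0046 -0.0074] deg [ 0.31  0.42 -0.67]
lin after rot [0.009 0.    0.   ]  lin now [ 0.009 -0.    -0.   ] q7 1.2
```

Emit:
play_rows(
  targets=[
    {"claw": 1, "linear": [0, -0.21, -0.16], "rotation": [0.002, 0.003, -0.004]},
    {"claw": 1, "linear": [0, -0.19, -0.18], "rotation": [0.001, 0.001, -0.002]},
    {"claw": 1, "linear": [0, -0.16, -0.2], "rotation": [0, 0, 0]},
  ],
)

```text
time: 16.62
position: [0.6728, 0.0209, 0.1077]
tool_rot: [-0.902, 1.368, 0.925]
ft_force: [-3.1, 3.4, 4.8]
grip_width: 0.17
```

```bash
python3 arc.py 5 5 42
```

```text
t 16.6167 r mm 42.84 th deg 30.4 z 0.1077 F [-3.05  3.37  4.79] pull 4.45 radial out -0.93 grip 0.17 z ax [0.384 0.923 0.01 ] q [-0.29  0.45  0.29  1.53 -0.15  1.19  1.21]
[-0.0, -0.15, -0.18] [-0.0, -0.16, -0.17] [-0.0, -0.13, -0.19] [-0.0, -0.11, -0.2] [-0.0, -0.09, -0.21] 
t 16.62 pos [0.6728 0.0209 0.1077] axes x [-0.006  0.013 -1.   ] z [0.384 0.923 0.01 ] grip 0.17 F [-3.05  3.37  4.79]
rot frac [ 0.0046  0.0063 -0.0066] deg [ 0.41  0.57 -0.6 ]
lin after rot [0.009 0.    0.   ]  lin now [ 0.009 -0.    -0.   ] q7 1.21
```

Emit:
play_rows(
  targets=[
    {"claw": 1, "linear": [0, -0.16, -0.21], "rotation": [0.003, 0.004, -0.004]},
    {"claw": 1, "linear": [0, -0.14, -0.22], "rotation": [0.001, 0.002, -0.002]},
    {"claw": 1, "linear": [0, -0.11, -0.24], "rotation": [0, 0, 0]},
  ],
)

```text
time: 16.87
position: [0.6767, 0.0118, 0.1078]
tool_rot: [-0.906, 1.362, 0.921]
ft_force: [-0.5, 4.7, 1.8]
grip_width: 0.171
```

```bash
python3 arc.py 5 5 42
```

```text
t 16.8667 r mm 42.81 th deg 17.1 z 0.1078 F [-0.54  4.66  1.8 ] pull 4.61 radial out 0.85 grip 0.171 z ax [0.383 0.923 0.012] q [-0.27  0.45  0.3   1.53 -0.15  1.18  1.23]
[-0.0, -0.11, -0.21] [-0.0, -0.11, -0.2] [-0.0, -0.09, -0.21] [-0.0, -0.06, -0.22] [-0.0, -0.04, -0.23] 
t 16.87 pos [0.6767 0.0118 0.1078] axes x [ 0.001  0.012 -1.   ] z [0.383 0.923 0.012] grip 0.171 F [-0.54  4.66  1.8 ]
rot frac [ 0.005   0.0074 -0.0023] deg [ 0.45  0.67 -0.21]
lin after rot [0.011 0.    0.   ]  lin now [ 0.011 -0.    -0.   ] q7 1.23
```

Emit:
play_rows(
  targets=[
    {"claw": 1, "linear": [0, -0.11, -0.24], "rotation": [0.003, 0.004, -0.002]},
    {"claw": 1, "linear": [0, -0.09, -0.24], "rotation": [0.002, 0.003, 0]},
    {"claw": 1, "linear": [0, -0.06, -0.25], "rotation": [0, 0, 0]},
    {"claw": 1, "linear": [0, -0.03, -0.25], "rotation": [0, 0, 0]},
  ],
)

```text
time: 17.2
position: [0.6784, 0.0025, 0.1078]
tool_rot: [-0.906, 1.351, 0.922]
ft_force: [2.3, 6.2, -0.1]
grip_width: 0.17
```

```bash
python3 arc.py 5 5 42
```

```text
t 17.2 r mm 42.69 th deg 4.4 z 0.1078 F [ 2.29  6.21 -0.13] pull 6.01 radial out 2.76 grip 0.17 z ax [0.381 0.924 0.021] q [-0.26  0.45  0.3   1.53 -0.16  1.17  1.25]
[-0.0, -0.06, -0.23] [-0.0, -0.07, -0.22] [-0.0, -0.04, -0.23] [-0.0, -0.01, -0.23] [-0.0, 0.02, -0.23] 
t 17.2 pos [0.6784 0.0025 0.1078] axes x [ 0.009  0.018 -1.   ] z [0.381 0.924 0.021] grip 0.17 F [ 2.29  6.21 -0.13]
rot frac [0.0067 0.0131 0.0009] deg [0.6  1.18 0.08]
lin after rot [0.012 0.    0.   ]  lin now [ 0.012  0.    -0.   ] q7 1.25
```

Emit:
play_rows(
  targets=[
    {"claw": 1, "linear": [0, -0.02, -0.25], "rotation": [0.004, 0.006, 0]},
    {"claw": 1, "linear": [0, 0, -0.25], "rotation": [0.003, 0.004, 0]},
  ],
)

```text
time: 17.37
position: [0.6785, -0.0006, 0.1078]
tool_rot: [-0.907, 1.352, 0.913]
ft_force: [3.6, 6.4, -1.3]
grip_width: 0.171
```

```bash
python3 arc.py 5 5 42
```

```text
t 17.3667 r mm 42.66 th deg 0.2 z 0.1078 F [ 3.57  6.45 -1.26] pull 6.44 radial out 3.6 grip 0.171 z ax [0.386 0.922 0.017] q [-0.26  0.45  0.3   1.53 -0.16  1.17  1.25]
[-0.0, -0.05, -0.23] [-0.0, -0.05, -0.22] [-0.0, -0.02, -0.23] [-0.0, 0.0, -0.23] [-0.0, 0.03, -0.23] 
t 17.37 pos [ 6.785e-01 -6.000e-04  1.078e-01] axes x [ 0.013  0.013 -1.   ] z [0.386 0.922 0.017] grip 0.171 F [ 3.57  6.45 -1.26]
rot frac [0.003  0.011  0.0045] deg [0.27 0.99 0.4 ]
lin after rot [0.013 0.    0.   ]  lin now [ 0.013  0.    -0.   ] q7 1.25
```

Emit:
play_rows(
  targets=[
    {"claw": 1, "linear": [0, 0.02, -0.3], "rotation": [0.002, 0.006, 0.003]},
    {"claw": 1, "linear": [0, 0.04, -0.3], "rotation": [0.001, 0.004, 0.001]},
    {"claw": 1, "linear": [0, 0.05, -0.3], "rotation": [0, 0, 0]},
  ],
)

```text
time: 17.62
position: [0.6781, -0.0056, 0.1079]
tool_rot: [-0.914, 1.339, 0.911]
ft_force: [8.3, 6.5, -2.7]
grip_width: 0.172
```

```bash
python3 arc.py 5 5 42
```

```text
t 17.6167 r mm 42.61 th deg -6.4 z 0.1079 F [ 8.3   6.49 -2.69] pull 7.38 radial out 7.52 grip 0.172 z ax [0.381 0.924 0.024] q [-0.25  0.44  0.3   1.55 -0.16  1.15  1.26]
[-0.01, -0.02, -0.23] [-0.0, -0.02, -0.23] [-0.01, 0.0, -0.23] [-0.01, 0.03, -0.23] [-0.01, 0.06, -0.22] 
t 17.62 pos [ 0.6781 -0.0056  0.1079] axes x [ 0.025  0.015 -1.   ] z [0.381 0.924 0.024] grip 0.172 F [ 8.3   6.49 -2.69]
rot frac [0.0066 0.015  0.0112] deg [0.59 1.35 1.01]
lin after rot [0.017 0.    0.   ]  lin now [ 0.017  0.    -0.   ] q7 1.26
```

Emit:
play_rows(
  targets=[
    {"claw": 1, "linear": [0, -0.08, -0.32], "rotation": [0.003, 0.008, 0.006]},
    {"claw": 1, "linear": [0, -0.02, -0.33], "rotation": [0.002, 0.004, 0.003]},
    {"claw": 1, "linear": [0, 0.01, -0.33], "rotation": [0, 0, 0]},
  ],
)

```text
time: 17.87
position: [0.6766, -0.0129, 0.1078]
tool_rot: [-0.91, 1.343, 0.921]
ft_force: [5.0, 6.4, -0.7]
grip_width: 0.169
```

```bash
python3 arc.py 5 5 42
```

```text
t 17.8667 r mm 42.52 th deg -16.6 z 0.1078 F [ 5.04  6.39 -0.75] pull 7.56 radial out 3.01 grip 0.169 z ax [0.378 0.926 0.024] q [-0.24  0.44  0.3   1.54 -0.16  1.16  1.28]
[-0.01, 0.01, -0.23] [-0.01, 0.02, -0.23] [-0.01, 0.05, -0.23] [-0.01, 0.07, -0.22] [-0.01, 0.1, -0.21] 
t 17.87 pos [ 0.6766 -0.0129  0.1078] axes x [ 0.017  0.019 -1.   ] z [0.378 0.926 0.024] grip 0.169 F [ 5.04  6.39 -0.75]
rot frac [0.0088 0.0155 0.005 ] deg [0.8  1.4  0.45]
lin after rot [0.013 0.    0.   ]  lin now [ 0.013  0.    -0.   ] q7 1.28
```

Emit:
play_rows(
  targets=[
    {"claw": 1, "linear": [0, 0.02, -0.32], "rotation": [0.004, 0.008, 0.003]},
    {"claw": 1, "linear": [0, 0.05, -0.33], "rotation": [0.003, 0.004, 0.001]},
  ],
)

```text
time: 18.03
position: [0.6747, -0.0178, 0.1078]
tool_rot: [-0.911, 1.348, 0.915]
ft_force: [7.4, 6.8, -2.5]
grip_width: 0.168
```

```bash
python3 arc.py 5 5 42
```

```text
t 18.0333 r mm 42.44 th deg -23.7 z 0.1078 F [ 7.38  6.85 -2.54] pull 9.24 radial out 4.01 grip 0.168 z ax [0.382 0.924 0.019] q [-0.24  0.44  0.31  1.55 -0.16  1.16  1.28]
[-0.0, 0.04, -0.23] [-0.0, 0.05, -0.23] [-0.0, 0.07, -0.22] [-0.0, 0.1, -0.21] [-0.0, 0.12, -0.2] 
t 18.03 pos [ 0.6747 -0.0178  0.1078] axes x [ 0.016  0.014 -1.   ] z [0.382 0.924 0.019] grip 0.168 F [ 7.38  6.85 -2.54]
rot frac [0.0059 0.0123 0.0062] deg [0.53 1.1  0.56]
lin after rot [0.013 0.    0.   ]  lin now [ 0.013  0.    -0.   ] q7 1.28
```

Emit:
play_rows(
  targets=[
    {"claw": 1, "linear": [0, 0, 0], "rotation": [0, 0, 0]},
    {"claw": 0.35, "linear": [0, 0, 0], "rotation": [0, 0, 0]},
    {"claw": 0.35, "linear": [0, 0, 0], "rotation": [0, 0, 0]},
    {"claw": 0.35, "linear": [0, 0, 0], "rotation": [0, 0, 0]},
    {"claw": 0.35, "linear": [0, 0, 0], "rotation": [0, 0, 0]},
    {"claw": 0.35, "linear": [0, 0, 0], "rotation": [0, 0, 0]},
    {"claw": 0.35, "linear": [0, 0, 0], "rotation": [0, 0, 0]},
  ],
)

```text
time: 18.62
position: [0.6771, -0.0177, 0.1064]
tool_rot: [-0.914, 1.344, 0.911]
ft_force: [-0.5, -0.3, 0.4]
grip_width: 0.537
```

```bash
python3 arc.py 5 5 42
```

```text
t 18.6167 r mm 44.63 th deg -22.3 z 0.1064 F [-0.47 -0.25  0.42] pull -0.41 radial out -0.34 grip 0.537 z ax [0.382 0.924 0.02 ] q [-0.24  0.44  0.31  1.55 -0.16  1.15  1.28]
[-0.01, 0.13, -0.23] [-0.01, 0.04, -0.23] [-0.01, 0.07, -0.22] [-0.01, 0.09, -0.21] [-0.01, 0.12, -0.2] 
t 18.62 pos [ 0.6771 -0.0177  0.1064] axes x [ 0.022  0.012 -1.   ] z [0.382 0.924 0.02 ] grip 0.537 F [-0.47 -0.25  0.42]
rot frac [0.006  0.0127 0.0098] deg [0.54 1.14 0.88]
lin after rot [-0.043  0.     0.   ]  lin now [-0.043 -0.001  0.001] q7 1.28
```

Released, with no force on the tool. Retreat straight up and check.

Emit:
play_rows(
  targets=[
    {"claw": 0.35, "linear": [-0.3, 0, 0], "rotation": [0, 0, 0]},
    {"claw": 0.35, "linear": [-0.7, 0, 0], "rotation": [0, 0, 0]},
    {"claw": 0.35, "linear": [-1, 0, 0], "rotation": [0, 0, 0]},
    {"claw": 0.35, "linear": [-1, 0, 0], "rotation": [0, 0, 0]},
    {"claw": 0.35, "linear": [-1, 0, 0], "rotation": [0, 0, 0]},
    {"claw": 0.35, "linear": [-1, 0, 0], "rotation": [0, 0, 0]},
    {"claw": 0.35, "linear": [0, 0, 0], "rotation": [0, 0, 0]},
    {"claw": 0.35, "linear": [0, 0, 0], "rotation": [0, 0, 0]},
    {"claw": 0.35, "linear": [0, 0, 0], "rotation": [0, 0, 0]},
  ],
)

```text
time: 19.37
position: [0.6737, -0.0215, 0.2399]
tool_rot: [-0.913, 1.345, 0.908]
ft_force: [-0.5, 0.2, 0.2]
grip_width: 0.648
```

Run:
```python
from h import *
a=np.mean([get_image('side') for _ in range(3)],0).astype(np.uint8)
cv2.imwrite('pics/s5.png',cv2.resize(a[120:230,250:370],None,fx=5,fy=5,interpolation=cv2.INTER_CUBIC))
s=get_state(); print(s['time'],s['position'],s['ft_force'],s['qd'].round(3))
```

```text
19.5167 [ 0.67274969 -0.02125308  0.23774872] [-0.60077863 -0.05868098 -0.71014716] [-0.     0.009 -0.002  0.008 -0.001  0.001  0.001]
```

View pics/s5.png

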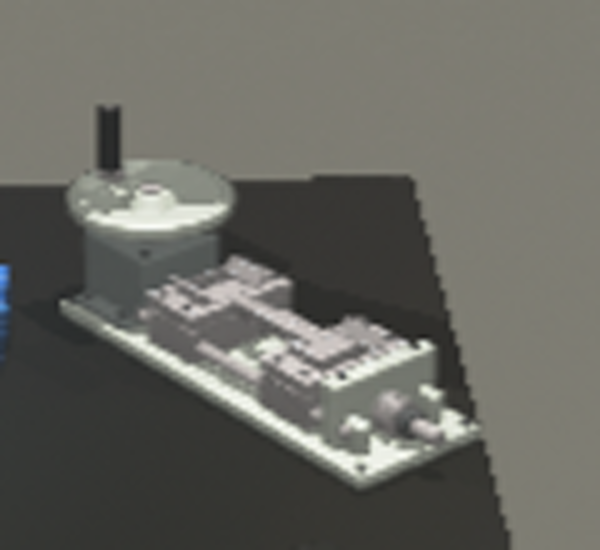

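```bash
python3 -c "
from bench import close_job; print(close_job())"
```

```text
the job is handed in; nothing more can be done
None
```

I laid the rightmost of the three coupons I could see into both jaw pockets. I then wound the wheel clockwise about 550° by its handle, let go and lifted clear. The job is handed in at about 19.5 s on the robot's clock.

- **Pull:** It ran at about 4.2–5 N free, with stray single readings as high as 5.7 N. It began to stiffen after about 520° (11.6 mm of jaw travel). The last readings were 7.4, 7.6 and 9.2 N; these are noisy, but together they suggest about 8.7 N, roughly twice free running.
- **Tension:** I estimate about 145 N from that pull, assuming a loss-free screw. It was not measured directly.
- **Last checks:** The final picture shows the coupon still seated in both jaws and the handle free, with the gripper well above it. The force on the tool was about zero.
- **Disagreements:**
  - My first image estimate gave about 7 mm of slack, but winding showed about 11.5 mm.
  - The side camera read about 2 pixels low against the known fingertip position, so I relied on the top view for positions.
- **Not checked:** I did not measure the bystanders again at the end. The tool stayed well away from them, and no picture showed any of them moved.

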